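Stir fresh beads through the ashtray

TASK

Three fresh white deodorising beads lie on the orange-rest side of the steel ashtray and three old dark ones on the other: swing the carry handle all the way over until it is seated on its orange rest, leaving the mouth clear, and then, with the steel rod from the coaster, stir the beads until every bead has been shifted by at least half its width from where it lay and, clear of the line between the handle's two pivots, at least one white bead has come over to the half away from the orange rest and at least one dark one to the half next to it. Keep all beads in the ashtray, do not touch them with the gripper, and leave the tumbler, the cup, the sunglasses case and the lid where they are. Finish with the handle still seated and the rod standing upright by itself, its foot wholly on the coaster.

Things in the scene. Friction and masses are not known exactly. Their poses are not given: they have to be found in the camera images.
- ashtray: round steel ashtray fixed to the slab, 50 mm high, open top, flared: outside diameter 86 mm at the foot, 134 mm at the rim, wall 3 mm; flat inner floor 84 mm wide, 5 mm above the slab. Origin: centre of its underside, z up. On its +x side an orange rest lug reaches to 81 mm from the axis, top 44 mm high. White beads start on its +x half, dark on its -x half
- ashtray_in (a point): centre of the inner floor of the ashtray, 5 mm above the slab, axes as the ashtray
- handle (a joint): angle (rad) of the ashtray's hooped wire carry handle about the ashtray's y axis, pivots at the rim 49 mm above the slab. 0: level over the -x side; 1.57: upright across the mouth; 3.14: fully seated, level outside the rim at the +x side, on the lug (end stop). Stiff: stays where left, 1 N moves it. Starts near upright
- handle_grip (a point): middle of the black grip sleeve (10 mm thick, 40 mm long, parallel to the ashtray's y axis) at the top of the carry handle's hoop (wire 6 mm thick, hoop 148 mm wide), 74 mm from the pivot axis
- rod: loose stirring rod, steel, standing upright on the wooden coaster, 113 mm tall, about 0.1 kg: a dark round foot 18 mm in diameter and 22 mm high, above it a bright shaft 10 mm in diameter up to 102 mm, and a ball 14 mm in diameter on top (centre at 106 mm). Origin: centre of the underside of the foot; z along the shaft to the ball
- coaster: round wooden coaster fixed to the slab, diameter 100 mm, 8 mm thick. Origin: centre of its underside
- tumbler: bystander: clear glass tumbler, rim diameter 72 mm, 120 mm tall. Origin: centre of its underside
- cup: bystander: orange ceramic tea cup, rim diameter 76 mm, 65 mm tall, handle on its +y side reaching about 70 mm from the axis. Origin: centre of its underside
- case: bystander: dark blue plastic sunglasses case, 62 mm (its x) by 155 mm (its y), 45 mm high. Origin: centre of its underside
- lid: bystander: the ashtray's clip-on steel lid lying flat on the slab beyond the ashtray, diameter 136 mm, 12 mm high. Origin: centre of its underside
- white0: loose white ceramic round bead in the ashtray, 20 mm in diameter, 12 g. Origin: its centre
- white1: loose white ceramic round bead in the ashtray, 20 mm in diameter, 12 g. Origin: its centre
- white2: loose white ceramic round bead in the ashtray, 20 mm in diameter, 12 g. Origin: its centre
- dark0: loose dark brown clay round bead in the ashtray, 20 mm in diameter, 12 g. Origin: its centre
- dark1: loose dark brown clay round bead in the ashtray, 20 mm in diameter, 12 g. Origin: its centre
- dark2: loose dark brown clay round bead in the ashtray, 20 mm in diameter, 12 g. Origin: its centre
Mind the look-alikes: they are no part of the job. Several things have the shape of the rod; the one meant has the colours described above.

How it is judged:
By the outcome, as a careful person would: the job done as asked, in the order asked, and still so for the second after the job is handed in, with the robot touching nothing.
It also fails if it takes over 72 s, if anything falls off the work surface, if the arm or the gripper's body presses on something with over 40 N, if the wrist force passes 120 N, or if a joint passes its speed limit or range.

ROBOT

A 7-joint arm with a two-finger parallel gripper is mounted at the origin on the work surface. World frame = base frame: x ahead of the robot, y to its left, z up, the work surface at z = 0. Lengths are in m, angles in degrees, forces in N, time in s.
With the tool pointing down it reaches from about 0.425 to 0.95 m from the base axis. Payload 4.7 kg.
Tool frame: the origin (TCP) lies between the finger pads; the fingertips stand 14 mm ahead of it and the grasp point (between the pads) lies 5 mm behind it; z points along the fingers, y is the line along which they close (so a half turn about z gives the same grasp; the last joint's range is limited). The gripper opens to 87 mm and grips with 3 to 60 N. Pads are 19 mm wide; open, the fingers measure 117 mm over their backs; the gripper's body (75 mm by 190 mm) begins 51 mm behind the grasp point.
Start: joints at [-66.114, 26.849, -2.785, 87.806, 1.381, 65.374, -4.715], TCP at [0.291, 0.609, 0.237] pointing down, gripper open.
Joint ranges: [-148.3, 148.3], [-19.14, 114.17], [-79.39, 73.82], [5.75, 140.21], [-59.74, 239.74], [12.07, 113.84], [-152.46, 152.46]. Speed limits (degrees/s): [147.25, 147.25, 180, 180, 180, 180, 180].

INTERFACE

Orientations are given as [roll, pitch, yaw] about the fixed x, y, z axes, in that order (R = Rz(yaw) Ry(pitch) Rx(roll)).
In Python, from workcell import arm gives the robot as it stands.
- The arm moves only by the tool drive_tool, never from a script. Its argument "targets" is a list of rows, each a list of 7 numbers: the closure, from -1 (fully open) to 1 (shut), then the shift along the world's x, y, z in cm, then the turn, a rotation vector about the world's x, y, z in degrees. A call has 1 to 8 rows; each row shifts and turns the commanded pose from where the row before left it; what a row does not reach is not made up. A row lasts 1/8 s, in which the tool goes at most 62.5 mm and 10.7 degrees, less where a joint would pass 70% of its speed; a pose out of reach is approached as far as the arm can. A call is refused whole if a number of a shift passes 6.25 or a number of a turn 10.7, either way. A call with a gripper value outside its range is refused whole. The fingers move at their own pace and stop on an object; "force" is the grip in N (left out, the last holds). Time passes only in rows, so rows that do not move let the fingers close. It gives the time, the measured TCP pose, the force, the opening and the grip force at its end, in the units of the state.
- arm.state(): the state, without advancing time (a new reading comes with each control period).
- arm.capture(name): name is "scene" or "top"; returns a dict with "image" (480x640x3 uint8, red, green, blue), "mtx" (3x3 intrinsics, pixels), "extrinsics" (4x4, takes a point from camera to world coordinates). Camera axes: x right, y up, looking along -z (the intrinsics and any distortion apply to the point x, -y, -z); pixel columns grow to the right and rows downward; lengths in m; the calibration is good to about 2 mm. A picture is of the moment at which its call begins. There is no depth.
- arm.finish_job(): hands the job in; it is judged then, once.
The state is a dict: "time_s": time; "joints": joint angles; "dq": joint speeds; "tau": joint torques, N m; "tcp_pos": TCP position; "ee_rot": TCP orientation; "ft_force": force on the tool from outside, world axes, zero at the start; "wrist_torque": the same for the moment, N m; "opening": finger opening in m; "finger_force": force on a finger pad.
Only numpy, scipy, OpenCV 4.12 (cv2) and the standard library are available. Lean on these libraries where they do the work, as an engineer would, in place of code of your own. Each camera call takes 0.05 s, during which the arm holds its last target. There are 200 camera calls.

## Working session

There is one attempt and no reset: what is moved stays moved. The work goes in short steps, Python scripts to look and compute and a tool call to move; the robot and the scene stay as the last step left them, time stands still between calls to the robot, and variables do not carry over. Pictures are saved under pics/ and viewed, at most 10 in all, crops included, and the job is handed in when it is done.

Besides the shell and the picture viewer there is one more tool, called as name(argument=value, ...), one argument or row to a line, values as JSON. drive_tool: Moves the arm, as the interface text tells. Its arguments: {"type":"object","properties":{"targets":{"type":"array"},"force":{"type":"number"}},"required":["targets"]}

```bash
mkdir -p pics
cat > h.py <<'E'
import numpy as np, cv2
from workcell import arm
def cap(n,save=None):
    c=arm.capture(n)
    if save: cv2.imwrite('pics/'+save,c['image'][:,:,::-1])
    return c
def ray(c,u,v):
    K=np.array(c['mtx']);E=np.array(c['extrinsics'])
    d=np.linalg.inv(K)@[u,v,1]; d=E[:3,:3]@(d*[1,-1,-1]); return E[:3,3],d/np.linalg.norm(d)
def onz(c,u,v,z):
    o,d=ray(c,u,v); return o+d*(z-o[2])/d[2]
def tri(c1,p1,c2,p2):
    o1,d1=ray(c1,*p1);o2,d2=ray(c2,*p2)
    s=np.linalg.lstsq(np.c_[d1,-d2],o2-o1,rcond=None)[0]
    a=o1+s[0]*d1;b=o2+s[1]*d2; return (a+b)/2,np.linalg.norm(a-b)
def proj(c,p):
    K=np.array(c['mtx']);E=np.array(c['extrinsics'])
    q=E[:3,:3].T@(np.array(p)-E[:3,3]); q=K@(q*[1,-1,-1]); return q[:2]/q[2]
E
python3 - <<'E'
from h import *
for n in('scene','top'):
    c=cap(n,n+'0.png'); print(n,np.round(c['mtx'],1).tolist(),np.round(c['extrinsics'],3).tolist(),[k for k in c])
print(arm.state())
E
```

```text
scene [[539.3, 0.0, 320.6], [0.0, 539.3, 242.8], [0.0, 0.0, 1.0]] [[0.348, -0.635, 0.69, 1.246], [0.937, 0.227, -0.264, -0.314], [0.011, 0.739, 0.674, 0.711], [0.0, 0.0, 0.0, 1.0]] ['image', 'mtx', 'extrinsics']
top [[545.8, 0.0, 321.7], [0.0, 545.8, 231.4], [0.0, 0.0, 1.0]] [[0.02, 0.998, -0.066, 0.526], [-1.0, 0.021, 0.016, -0.025], [0.018, 0.066, 0.998, 1.269], [0.0, 0.0, 0.0, 1.0]] ['image', 'mtx', 'extrinsics']
{'time_s': 0.1, 'joints': array([-66.1146449 ,  26.89139062,  -2.78507872,  87.86652182,
         1.38250401,  65.37435494,  -4.71559297]), 'dq': array([-0.08536885, -0.19295279,  0.09295582, -0.16299391,  0.00311803,
        0.03051823,  0.07000608]), 'tau': array([ 8.76158756e-04, -5.09172857e+01, -8.10235762e-02, -2.36828864e+01,
       -6.15079422e-02,  3.44890973e-02,  5.55490578e-05]), 'tcp_pos': array([0.29080062, 0.60858416, 0.23562227]), 'ee_rot': array([-1.79901455e+02,  4.56864475e-03,  1.54461702e+02]), 'ft_force': array([-0.02028767,  0.32730187,  1.15914943]), 'wrist_torque': array([ 0.0074491 , -0.0409764 ,  0.05762993]), 'finger_force': 0.0, 'opening': 0.08720083448049115}
```

View pics/scene0.png

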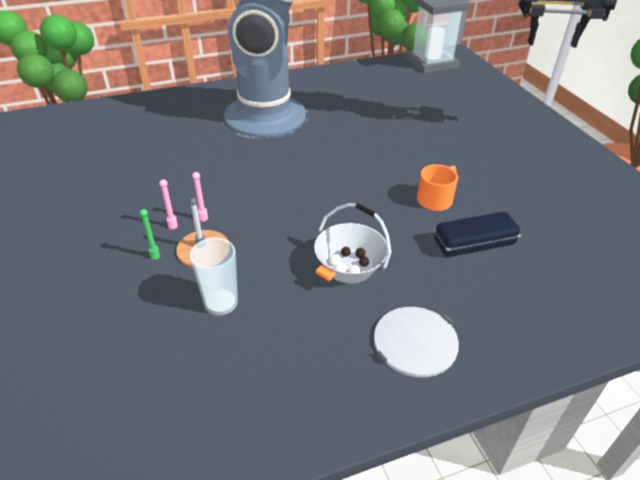

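View pics/top0.png

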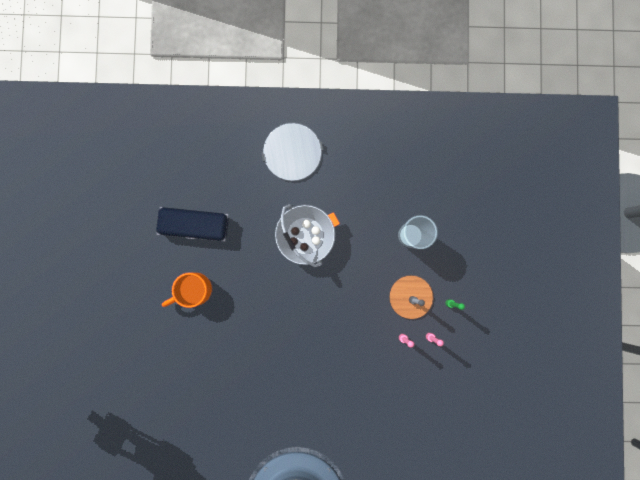

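Rod look-alikes: green (scene 150,235 / top 455,304), pinks (scene 168,205 and 200,197 / top 407,341 and 434,340), and the steel one on the coaster (scene 197,220 / top 417,301). By its grey shaft, dark foot and place on the coaster, I choose the steel one. Next is a close crop to check it.

Run:
```python
import cv2,numpy as np
s=cv2.imread('pics/scene0.png');t=cv2.imread('pics/top0.png')
def cr(i,x,y,w,h,W=400,H=300): return cv2.resize(i[y:y+h,x:x+w],(W,H),interpolation=cv2.INTER_CUBIC)
a=np.hstack([cr(s,300,195,100,75*1),cr(t,260,200,100,75)])   # x4
b=np.hstack([cr(s,160,190,100,75),cr(t,380,265,100,75)])
cv2.imwrite('pics/m1.png',np.vstack([a,b]))
```

```text
(no output)
```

View pics/m1.png

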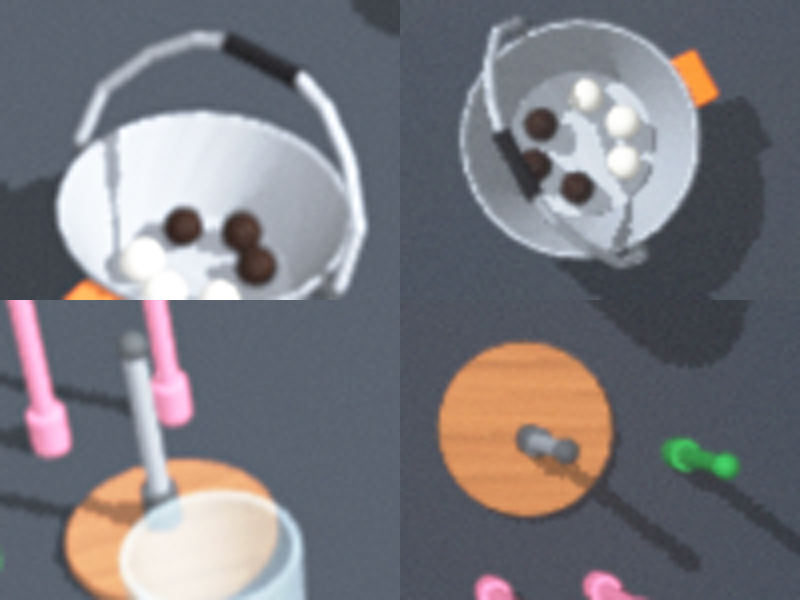

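The crop shows the steel rod (grey shaft, dark foot) with ball at top px (421.8,302.8) and scene px (193.2,201.5). The grip is at top (289.2,241.2) and scene (365.2,210), with six beads in the bowl.

Run:
```python
from h import *
s=cap('scene');t=cap('top');R=lambda a:np.round(a,4)
g=tri(s,(365.2,210),t,(289.2,241.2));print('grip',R(g[0]),R(g[1]))
b=tri(s,(193.2,201.5),t,(421.75,302.75));print('ball',R(b[0]),R(b[1]))
A=onz(t,305,234.6,.05);L=onz(t,334.2,219.5,.044);print('ash',R(A),'lug',R(L),np.hypot(*(L-A)[:2]),np.degrees(np.arctan2(*(L-A)[[1,0]])))
P=onz(t,290,205.5,.049);Q=onz(t,318,264.5,.049);print('piv',R(P),R(Q),'y dir-90',np.degrees(np.arctan2(*(P-Q)[[1,0]]))-90)
print('coaster',R(onz(t,411.4,297.4,.008)),'rodfoot',R(onz(t,412.7,299.5,.03)), 'scenefoot', R(onz(s,200,239,.02)))
# coaster height check
for n,p in [('w',(585,95)),('w',(622,122)),('w',(624,162)),('d',(541,124)),('d',(536,164)),('d',(577,187))]:
    q=onz(t,260+(p[0]-400)/4,200+p[1]/4,.015);print(n,R(q))
print('tumbler rim',R(onz(t,422,231,.12)),'base',R(onz(t,413,236,.0)), 'cup', R(onz(t,193,290,.065)),'pinks',R(onz(t,410,344,.106)),R(onz(t,440,343,.106)),'lid',R(onz(t,293,152,.012)))
for p in [(408,339),(431,337),(451,303)]: print(R(onz(t,*p,.022)))
```

```text
grip [0.5801 0.0242 0.1135] 0.0004
ball [ 0.4562 -0.257   0.1149] 0.0022
ash [ 0.5985 -0.0082  0.05  ] lug [ 0.6343 -0.0731  0.044 ] 0.07414195958321192 -61.12728389284584
piv [0.6633 0.0269 0.049 ] [ 0.5324 -0.0386  0.049 ] y dir-90 -63.41738788472068
coaster [ 0.4613 -0.2557  0.008 ] rodfoot [ 0.4577 -0.2546  0.03  ] scenefoot [ 0.4508 -0.256   0.02  ]
w [ 0.6257 -0.01    0.015 ]
w [ 0.6106 -0.0316  0.015 ]
w [ 0.5876 -0.0332  0.015 ]
d [0.6084 0.0149 0.015 ]
d [0.5854 0.0173 0.015 ]
d [ 0.5726 -0.0066  0.015 ]
tumbler rim [ 0.6071 -0.2564  0.12  ] base [ 0.6035 -0.2596  0.    ] cup [0.4713 0.2337 0.065 ] pinks [ 0.3683 -0.2357  0.106 ] [ 0.3715 -0.2993  0.106 ] lid [0.7928 0.0245 0.012 ]
[ 0.3681 -0.2462  0.022 ]
[ 0.3735 -0.2985  0.022 ]
[ 0.451  -0.3437  0.022 ]
```

drive_tool(
  targets=[
    [1,2.4,-5,0,0,0,-4.6],
    [1,2.4,-5,0,0,0,-4.6],
    [1,2.4,-5,0,0,0,-4.6],
    [1,2.4,-5,0,0,0,-4.6],
    [1,2.4,-5,0,0,0,-4.6],
    [1,2.4,-5,0,0,0,-4.6],
    [1,2.4,-5,0,0,0,-4.6],
    [1,2.4,-5,0,0,0,-4.6],
  ],
  force=20,
)

```text
time_s: 1.2
tcp_pos: [0.4835, 0.2074, 0.2367]
ee_rot: [180.0, -0.0, 117.5]
ft_force: [0.8, 0.3, -0.5]
opening: 0.0152
finger_force: 0.0
```

drive_tool(
  targets=[
    [1,1.95,-3.7,0,0,0,0],
    [1,1.95,-3.7,0,0,0,0],
    [1,1.95,-3.7,-1,0,0,0],
    [1,1.95,-3.7,-3,0,0,0],
    [1,0,0,-4,0,0,0],
    [1,0,0,-4.9,0,0,0],
    [1,0,0,0,0,0,0],
  ],
)

```text
time_s: 2.08
tcp_pos: [0.5581, 0.0607, 0.1044]
ee_rot: [-179.5, -0.1, 117.7]
ft_force: [0.1, 0.1, 1.6]
opening: 0.0003
finger_force: 0.0
```

Run:
```python
from h import *
c=cap('scene');t=cap('top')
a=cv2.resize(c['image'][130:280,280:430],(400,400),interpolation=3);b=cv2.resize(t['image'][160:310,230:380],(400,400),interpolation=3)
cv2.imwrite('pics/m2.png',np.hstack([a,b])[:,:,::-1])
```

```text
(no output)
```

View pics/m2.png

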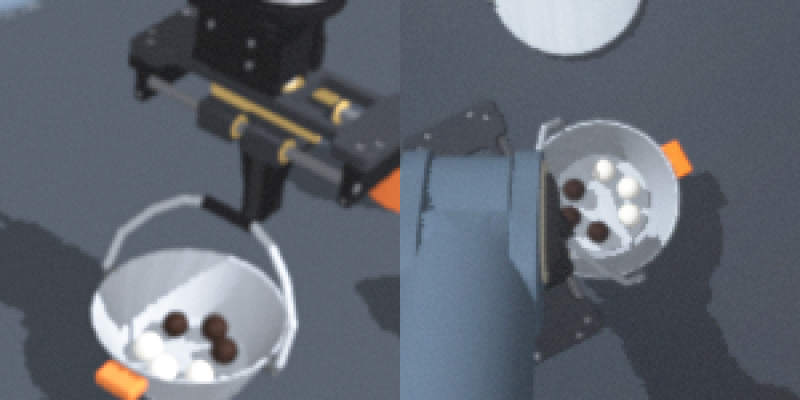

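Fingers are closed behind the grip (scene crop ~255,205). I'll push along the ashtray's +x.

drive_tool(
  targets=[
    [1,0.9,-1.7,0,0,0,0],
    [1,0.45,-0.85,0,0,0,0],
    [1,0.45,-0.85,0,0,0,0],
    [1,0.45,-0.85,0,0,0,0],
    [1,0.45,-0.85,0,0,0,0],
    [1,0.45,-0.85,0,0,0,0],
    [1,0.45,-0.85,0,0,0,0],
    [1,0.45,-0.85,0,0,0,0],
  ],
)

```text
time_s: 3.18
tcp_pos: [0.6015, -0.016, 0.1073]
ee_rot: [-180.0, -0.0, 117.7]
ft_force: [-0.3, 1.5, -0.1]
opening: 0.0002
finger_force: 0.4
```

drive_tool(
  targets=[
    [1,0.45,-0.85,0,0,0,0],
    [1,0.45,-0.85,0,0,0,0],
    [1,0.45,-0.85,0,0,0,0],
    [1,0.3,-0.6,0,0,0,0],
    [1,0,0,0,0,0,0],
  ],
)

```text
time_s: 3.8
tcp_pos: [0.6184, -0.0479, 0.1076]
ee_rot: [180.0, 0.1, 117.6]
ft_force: [-0.3, -0.6, 0.1]
opening: 0.0006
finger_force: 0.3
```

drive_tool(
  targets=[
    [1,0,0,2.4,0,0,0],
    [1,0.6,-1.1,0,0,0,0],
    [1,0.6,-1.1,0,0,0,0],
    [1,0.1,-0.2,-2,0,0,0],
    [1,0.1,-0.2,-1.2,0,0,0],
    [1,0,0,-1,0,0,0],
    [1,0,0,-1,0,0,0],
    [1,0,0,-0.5,0,0,0],
  ],
)

```text
time_s: 4.8
tcp_pos: [0.6373, -0.0829, 0.0758]
ee_rot: [179.6, 1.0, 117.4]
ft_force: [9.2, -15.2, 3.6]
opening: 0.0002
finger_force: 7.7
```

drive_tool(
  targets=[
    [1,0.2,-0.4,1,0,0,0],
    [1,0,0,4,0,0,0],
    [1,0,0,2,0,0,0],
  ],
)

```text
time_s: 5.18
tcp_pos: [0.634, -0.0763, 0.1449]
ee_rot: [180.0, -0.0, 117.7]
ft_force: [-0.4, -0.2, -0.4]
opening: 0.0007
finger_force: 0.0
```

Run:
```python
from h import *
c=cap('scene');t=cap('top')
a=cv2.resize(c['image'][190:310,280:400],(400,400),interpolation=3);b=cv2.resize(t['image'][160:310,230:380],(400,400),interpolation=3)
cv2.imwrite('pics/m3.png',np.hstack([a,b])[:,:,::-1])
```

```text
(no output)
```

View pics/m3.png

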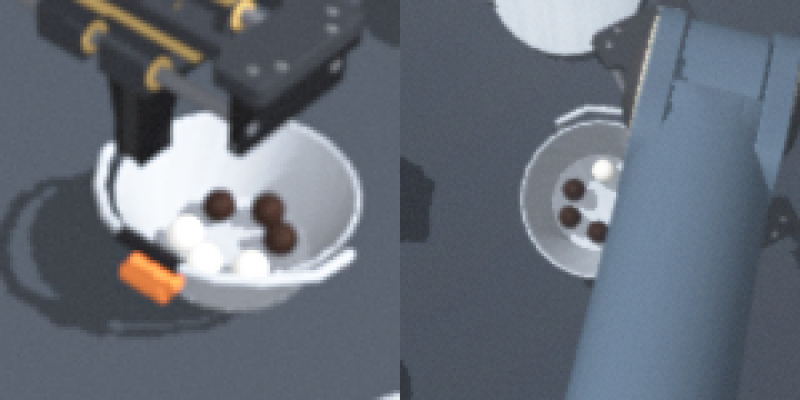

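Run:
```python
from h import *
c=cap('scene');A=np.array([.5985,-.0082,.049]);ex=np.array([.465,-.885,0])
for th in range(120,181,10):
    r=np.radians(th);p=A-.074*np.cos(r)*ex+[0,0,.074*np.sin(r)];q=proj(c,p);print(th,np.round(p,3),np.round(((q-[280,190])/.3),0))
```

```text
120 [ 0.616 -0.041  0.113] [194. 136.]
130 [ 0.621 -0.05   0.106] [180. 157.]
140 [ 0.625 -0.058  0.097] [168. 180.]
150 [ 0.628 -0.065  0.086] [158. 202.]
160 [ 0.631 -0.07   0.074] [150. 224.]
170 [ 0.632 -0.073  0.062] [146. 245.]
180 [ 0.633 -0.074  0.049] [144. 264.]
```

drive_tool(
  targets=[
    [1,0,0,-3,0,0,0],
    [1,0,0,-2.5,0,0,0],
    [1,0,0,-0.7,0,0,0],
    [1,0,0,-0.5,0,0,0],
    [1,0,0,-0.4,0,0,0],
    [1,0,0,-0.3,0,0,0],
    [1,0,0,0,0,0,0],
  ],
)

```text
time_s: 6.2
tcp_pos: [0.6342, -0.0769, 0.0708]
ee_rot: [180.0, 0.0, 117.7]
ft_force: [-0.6, 0.3, 0.1]
opening: 0.0007
finger_force: 0.0
```

drive_tool(
  targets=[
    [1,0,0,-0.2,0,0,0],
    [1,0,0,-0.2,0,0,0],
    [1,0,0,0,0,0,0],
  ],
)

```text
time_s: 6.58
tcp_pos: [0.6345, -0.077, 0.068]
ee_rot: [179.9, 0.0, 117.7]
ft_force: [-2.2, 0.3, 7.9]
opening: 0.0004
finger_force: 3.9
```

drive_tool(
  targets=[
    [1,0,0,-0.1,0,0,0],
    [1,0,0,0,0,0,0],
    [1,0,0,4,0,0,0],
    [1,0,0,6,0,0,0],
    [0.5,-2,-1.5,6,0,0,-8],
    [-0.15,-4,-3.5,0,0,0,-8],
    [-0.15,-4,-4,0,0,0,-8],
    [-0.15,-4,-4,0,0,0,-8],
  ],
)

```text
time_s: 7.58
tcp_pos: [0.4935, -0.2073, 0.2235]
ee_rot: [179.9, -0.0, 85.4]
ft_force: [0.4, -0.3, 0.6]
opening: 0.0324
finger_force: 0.0
```

drive_tool(
  targets=[
    [-0.15,-3.5,-4,0,0,0,-8],
    [-0.15,0,-0.5,0,0,0,-8],
    [-0.15,0,0,0,0,0,-8],
    [-0.15,0,0,0,0,0,0],
  ],
)

```text
time_s: 8.07
tcp_pos: [0.4596, -0.2513, 0.2233]
ee_rot: [-180.0, -0.0, 61.7]
ft_force: [-0.3, -0.1, 0.6]
opening: 0.0497
finger_force: 0.0
```

Run:
```python
from h import *
c=cap('scene');t=cap('top')
a=cv2.resize(c['image'][190:310,280:400],(400,400),interpolation=3);b=cv2.resize(c['image'][100:250,120:270],(400,400),interpolation=3)
cv2.imwrite('pics/m4.png',np.hstack([a,b])[:,:,::-1])
# seated handle from top: grip dark pixel
b=t['image'][195:275,265:375];cv2.imwrite('pics/t4.png',b[:,:,::-1])
g=cv2.cvtColor(b,cv2.COLOR_RGB2GRAY)
print(arm.state()['tcp_pos'],arm.state()['opening'])
```

```text
[ 0.45984089 -0.25106946  0.22322825] 0.04995730645422817
```

View pics/m4.png

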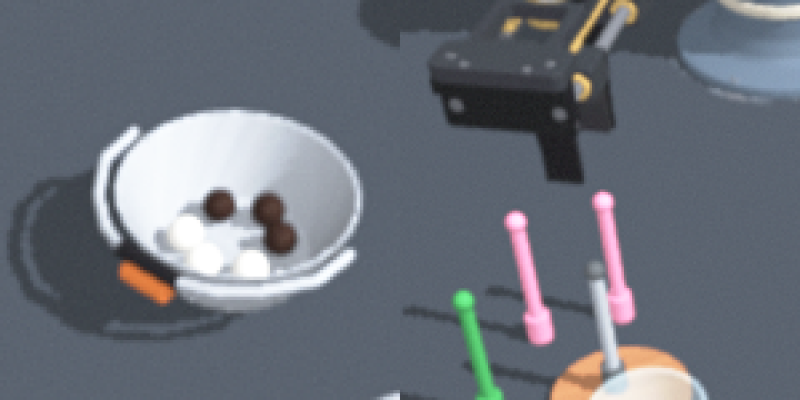

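Handle is seated on the lug (crop 1: grip ~147,258). The gripper is above the steel rod (crop 2: ball ~597,268).

drive_tool(
  targets=[
    [-0.15,-0.3,-0.5,0,0,0,0],
    [-0.15,0,0,-5,0,0,0],
    [-0.15,0,0,-5,0,0,0],
    [-0.15,0,0,-4.3,0,0,0],
    [-0.15,0,0,0,0,0,0],
    [0.4,0,0,0,0,0,0],
  ],
  force=10,
)

```text
time_s: 8.93
tcp_pos: [0.4576, -0.2573, 0.0816]
ee_rot: [179.9, 0.0, 61.7]
ft_force: [0.2, -0.2, 0.5]
opening: 0.0454
finger_force: 0.0
```

drive_tool(
  targets=[
    [0.6,0,0,0,0,0,0],
    [0.7,0,0,0,0,0,0],
    [0.8,0,0,0,0,0,0],
    [1,0,0,0,0,0,0],
    [1,0,0,0,0,0,0],
  ],
)

```text
time_s: 9.55
tcp_pos: [0.4571, -0.2565, 0.0807]
ee_rot: [179.9, -0.0, 61.7]
ft_force: [-0.1, -0.7, 3.8]
opening: 0.0125
finger_force: 10.0
```

drive_tool(
  targets=[
    [1,0,0,0,0,0,0],
    [1,0,0,0,0,0,0],
  ],
  force=25,
)

```text
time_s: 9.8
tcp_pos: [0.4571, -0.2566, 0.0806]
ee_rot: [180.0, -0.0, 61.7]
ft_force: [-1.0, 0.1, 4.8]
opening: 0.0119
finger_force: 25.0
```

Run:
```python
from h import *
c=cap('scene');t=cap('top')
a=cv2.resize(c['image'][160:280,130:250],(600,600),interpolation=3)
cv2.imwrite('pics/m5.png',a[:,:,::-1])
```

```text
(no output)
```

View pics/m5.png

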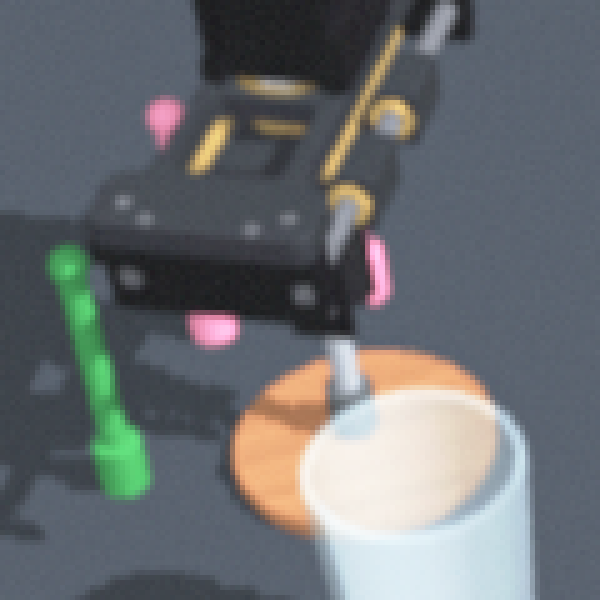

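drive_tool(
  targets=[
    [0.4,0,0,0,0,0,0],
    [0.4,0,0,0,0,0,0],
    [0.4,0,0,-0.6,0,0,0],
    [0.4,0,0,0,0,0,0],
    [0.7,0,0,0,0,0,0],
    [0.8,0,0,0,0,0,0],
    [1,0,0,0,0,0,0],
    [1,0,0,0,0,0,0],
  ],
  force=25,
)

```text
time_s: 10.9
tcp_pos: [0.4567, -0.2563, 0.0743]
ee_rot: [180.0, -0.0, 61.7]
ft_force: [-0.2, 0.2, -1.0]
opening: 0.0094
finger_force: 25.0
```

drive_tool(
  targets=[
    [1,0,0,3,0,0,0],
    [1,0,0,5,0,0,0],
    [1,2.3,4,0,0,0,0],
    [1,2.3,4,0,0,0,0],
    [1,2.3,4,0,0,0,0],
    [1,2.3,4,0,0,0,0],
    [1,2.3,4,0,0,0,0],
    [1,2.3,4,0,0,0,0],
  ],
)

```text
time_s: 11.9
tcp_pos: [0.5952, -0.015, 0.1541]
ee_rot: [-180.0, 0.0, 61.7]
ft_force: [0.5, -1.3, -1.8]
opening: 0.0087
finger_force: 25.0
```

drive_tool(
  targets=[
    [1,0.3,0.8,0,0,0,0],
    [1,0,0,0,0,0,0],
    [1,0,0,0,0,0,0],
  ],
)

```text
time_s: 12.28
tcp_pos: [0.597, -0.0104, 0.1543]
ee_rot: [-180.0, 0.1, 61.5]
ft_force: [-0.0, -0.4, -1.5]
opening: 0.0091
finger_force: 25.0
```

Run:
```python
from h import *
c=cap('scene');print(arm.state()['tcp_pos'],arm.state()['opening'])
a=cv2.resize(c['image'][170:320,250:450],(800,600),interpolation=3)
cv2.imwrite('pics/m6.png',a[:,:,::-1])
```

```text
[ 0.59704486 -0.01042006  0.15435601] 0.009361561744125795
```

View pics/m6.png

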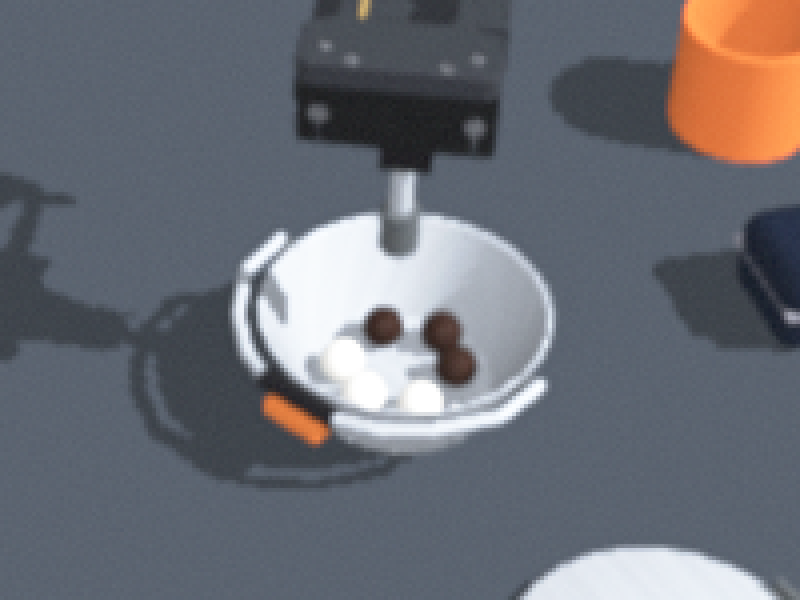

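drive_tool(
  targets=[
    [1,0.15,0.2,0,0,0,0],
    [1,0,0,-4,0,0,0],
    [1,0,0,-2,0,0,0],
    [1,0,0,-1,0,0,0],
    [1,0,0,-0.9,0,0,0],
    [1,0,0,0,0,0,0],
    [1,0,0,0,0,0,0],
  ],
)

```text
time_s: 13.2
tcp_pos: [0.5999, -0.0065, 0.076]
ee_rot: [179.9, -0.0, 61.7]
ft_force: [0.1, 0.1, -2.1]
opening: 0.0094
finger_force: 25.0
```

```bash
python3 -c "
import numpy as np
a=np.radians(31+10*np.arange(21));p=2.8*np.c_[np.cos(a),np.sin(a)];print(p[0]);print(np.round(np.diff(p,axis=0),2).tolist())"
```

```text
[2.40006844 1.44210661]
[[-0.29, 0.39], [-0.35, 0.34], [-0.4, 0.27], [-0.45, 0.2], [-0.47, 0.12], [-0.49, 0.03], [-0.49, -0.05], [-0.47, -0.13], [-0.44, -0.21], [-0.39, -0.29], [-0.34, -0.35], [-0.27, -0.4], [-0.2, -0.45], [-0.12, -0.47], [-0.03, -0.49], [0.05, -0.49], [0.13, -0.47], [0.21, -0.44], [0.29, -0.39], [0.35, -0.34]]
```

drive_tool(
  targets=[
    [1,0.4,0.2,-0.2,0,0,0],
    [1,0.4,0.2,0,0,0,0],
    [1,0.4,0.25,0,0,0,0],
    [1,0.4,0.25,0,0,0,0],
    [1,0.4,0.25,0,0,0,0],
    [1,0.25,0.15,0,0,0,0],
    [1,-0.29,0.39,0,0,0,0],
    [1,-0.35,0.34,0,0,0,0],
  ],
)

```text
time_s: 14.2
tcp_pos: [0.616, 0.0139, 0.0736]
ee_rot: [179.9, -0.0, 61.7]
ft_force: [0.6, -1.8, -1.0]
opening: 0.0096
finger_force: 25.0
```

drive_tool(
  targets=[
    [1,-0.4,0.27,0,0,0,0],
    [1,-0.45,0.2,0,0,0,0],
    [1,-0.47,0.12,0,0,0,0],
    [1,-0.49,0.03,0,0,0,0],
    [1,-0.49,-0.05,0,0,0,0],
    [1,-0.47,-0.13,0,0,0,0],
    [1,-0.44,-0.21,0,0,0,0],
    [1,-0.39,-0.29,0,0,0,0],
  ],
)

```text
time_s: 15.2
tcp_pos: [0.5852, 0.0104, 0.0759]
ee_rot: [179.1, -0.2, 61.6]
ft_force: [8.3, -4.7, 0.5]
opening: 0.0093
finger_force: 25.1
```

drive_tool(
  targets=[
    [1,-0.34,-0.35,0,0,0,0],
    [1,-0.27,-0.4,0,0,0,0],
    [1,-0.2,-0.45,0,0,0,0],
    [1,-0.12,-0.47,0,0,0,0],
    [1,-0.03,-0.49,0,0,0,0],
    [1,0.05,-0.49,0,0,0,0],
    [1,0,0,0,0,0,0],
  ],
)

```text
time_s: 16.08
tcp_pos: [0.5759, -0.0112, 0.0758]
ee_rot: [179.4, -0.5, 61.7]
ft_force: [6.4, 3.8, 1.3]
opening: 0.0096
finger_force: 25.1
```

```bash
cat > beads.py <<'E'
from h import *
import sys
c=cap('scene');A=np.array([.5985,-.0082]);ex=np.array([.465,-.885]);ey=np.array([.885,.465])
im=c['image'];hsv=cv2.cvtColor(im,cv2.COLOR_RGB2HSV)
print(arm.state()['tcp_pos'],arm.state()['opening'])
a=cv2.resize(im[205:295,290:410],(800,600),interpolation=3);cv2.imwrite('pics/%s.png'%sys.argv[1],a[:,:,::-1])
E
python3 beads.py m7
```

```text
[ 0.57586525 -0.01111523  0.07576654] 0.009133836868535812
```

View pics/m7.png

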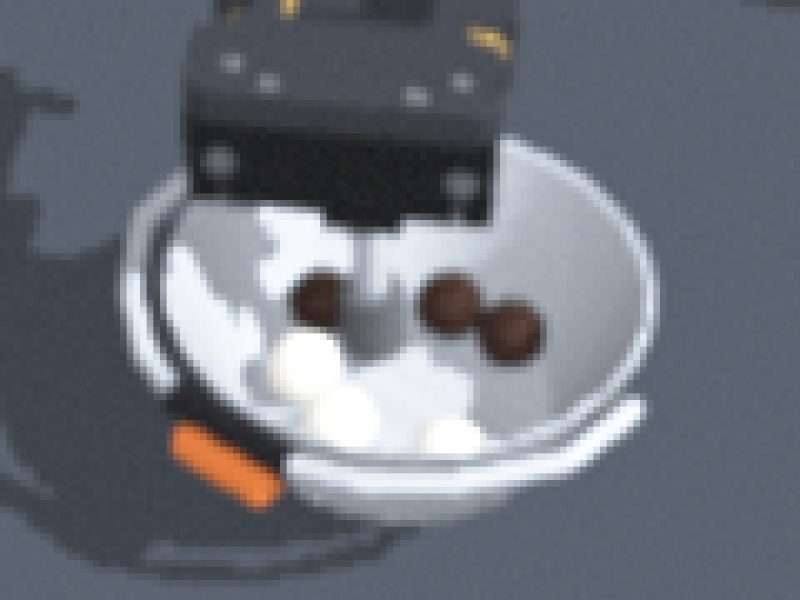

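```bash
cat >> beads.py <<'E'
def loc(pts,off=(290,205),k=3/20):
    for n,u,v in pts:
        q=onz(c,off[0]+u*k,off[1]+v*k,.015)[:2]-A
        print(n,'world',np.round(A+q,4),'ash',np.round([q@ex*1e3,q@ey*1e3],1),'r',round(1e3*np.hypot(*q),1),'wang',round(np.degrees(np.arctan2(q[1],q[0]))))
for s in sys.argv[2:]:
    n,u,v=s.split(',');loc([(n,float(u),float(v))])
E
echo before; python3 beads.py x d,470,317 d,495,375 d,372,310 w,308,370 w,340,415 w,440,425; echo now;python3 beads.py x d,320,298 d,450,302 d,510,332 w,308,365 w,342,415 w,450,440 rod,368,335
```

```text
before
[ 0.5758599  -0.0110407   0.07577925] 0.009451226311609263
d world [0.5841 0.0202] ash [-31.9   0.4] r 31.9 wang 117
d world [0.6079 0.0174] ash [-18.3  20.2] r 27.3 wang 70
d world [ 0.5721 -0.0047] ash [-15.4 -21.8] r 26.7 wang 172
w world [ 0.5886 -0.0307] ash [ 15.3 -19.3] r 24.6 wang -114
w world [ 0.6079 -0.0289] ash [22.7 -1.3] r 22.8 wang -66
w world [ 0.6207 -0.0046] ash [ 7.2 21.3] r 22.5 wang 9
now
[ 0.57584126 -0.01103307  0.07575899] 0.00921505028953014
d world [ 0.5625 -0.0167] ash [ -9.2 -35.8] r 37.0 wang -167
d world [0.5765 0.0174] ash [-32.9  -7.6] r 33.7 wang 131
d world [0.5935 0.0284] ash [-34.7  12.6] r 36.9 wang 98
w world [ 0.5867 -0.0299] ash [ 13.8 -20.6] r 24.7 wang -118
w world [ 0.6081 -0.0284] ash [22.4 -0.9] r 22.4 wang -65
w world [ 0.627  -0.0043] ash [ 9.8 27. ] r 28.7 wang 8
rod world [ 0.5812 -0.0097] ash [ -6.8 -16. ] r 17.4 wang -175
```

drive_tool(
  targets=[
    [1,0.4,0.5,0,0,0,0],
    [1,0.4,0.5,0,0,0,0],
    [1,0,0,0,0,0,0],
    [1,0,0,0,0,0,0],
  ],
)

```text
time_s: 16.73
tcp_pos: [0.5776, -0.0034, 0.0728]
ee_rot: [-179.9, 0.1, 61.6]
ft_force: [-0.3, -0.7, -1.4]
opening: 0.0097
finger_force: 25.1
```

```bash
python3 -c "
import numpy as np
a=np.radians(163+9.5*np.arange(13));p=3.15*np.c_[np.cos(a),np.sin(a)];print(p[0]);print(np.round(np.diff(p,axis=0),2).tolist())"
```

```text
[-3.01235998  0.92097087]
[[-0.11, -0.51], [-0.03, -0.52], [0.06, -0.52], [0.15, -0.5], [0.23, -0.47], [0.3, -0.43], [0.37, -0.37], [0.42, -0.3], [0.47, -0.23], [0.5, -0.15], [0.52, -0.07], [0.52, 0.02]]
```

drive_tool(
  targets=[
    [1,-0.35,0.15,0,0,0,0],
    [1,-0.35,0.15,0,0,0,0],
    [1,-0.3,0.15,0,0,0,0],
    [1,0,0,0,0,0,0],
  ],
)

```text
time_s: 17.23
tcp_pos: [0.5682, 0.0002, 0.0735]
ee_rot: [179.9, 0.0, 61.6]
ft_force: [0.2, -3.6, 0.1]
opening: 0.0092
finger_force: 25.0
```

drive_tool(
  targets=[
    [1,-0.1,-0.5,0,0,0,0],
    [1,-0.03,-0.52,0,0,0,0],
    [1,0.06,-0.52,0,0,0,0],
    [1,0.15,-0.5,0,0,0,0],
    [1,0.23,-0.47,0,0,0,0],
    [1,0.3,-0.43,0,0,0,0],
  ],
)

```text
time_s: 17.98
tcp_pos: [0.5785, -0.0252, 0.0748]
ee_rot: [179.7, -0.4, 61.8]
ft_force: [6.3, 4.3, 0.6]
opening: 0.0094
finger_force: 25.1
```

drive_tool(
  targets=[
    [1,0.37,-0.37,0,0,0,0],
    [1,0.42,-0.3,0,0,0,0],
    [1,0.47,-0.23,0,0,0,0],
    [1,0.5,-0.15,0,0,0,0],
    [1,0.52,-0.07,0,0,0,0],
    [1,0.52,0.02,0,0,0,0],
    [1,0,0,0,0,0,0],
  ],
)

```text
time_s: 18.85
tcp_pos: [0.6009, -0.0348, 0.0725]
ee_rot: [-179.6, -0.2, 61.8]
ft_force: [-0.4, 6.8, 0.9]
opening: 0.0093
finger_force: 25.1
```

```bash
python3 beads.py m8
```

```text
[ 0.6008692  -0.034808    0.07245643] 0.009369396213218185
```

View pics/m8.png

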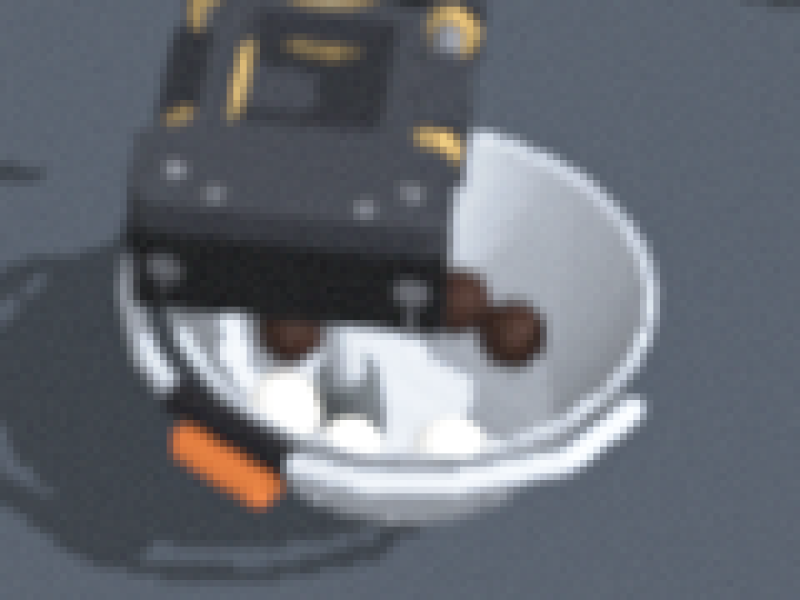

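The crop shows the rod slipped inside the wall-hugging beads again. Darks are at (293,335), (463,300) and (512,332); whites at (288,405), (352,435) and (450,440).

```bash
python3 beads.py x d,293,332 d,463,300 d,512,332 w,288,405 w,352,447 w,450,445 rod,355,405
python3 - <<'E'
import cv2,numpy as np
a=cv2.imread('pics/m8.png')
for n,u,v in [('w',288,405),('w',450,435),('floor',430,390),('floor2',240,340),('wall',560,250),('d',512,332),('d',293,335),('rim',600,440),('grip',200,400),('finger',300,280)]: print(n,a[v,u][::-1])
t=cv2.imread('pics/top0.png')
for n,u,v in [('w',585,95),('w',624,162),('d',577,187),('floor',590,150),('fl2',600,200),('wall',500,210),('wall',660,220)]: print('T',n,t[200+v//4,260+(u-400)//4][::-1])
E
```

```text
[ 0.6008384  -0.03485513  0.07248576] 0.009455736129847089
d world [ 0.5729 -0.029 ] ash [  6.5 -32.3] r 33.0 wang -141
d world [0.5769 0.0212] ash [-36.   -5.4] r 36.4 wang 126
d world [0.5937 0.0289] ash [-35.1  13. ] r 37.4 wang 97
w world [ 0.5995 -0.0409] ash [ 29.4 -14.3] r 32.7 wang -88
w world [ 0.6204 -0.0305] ash [29.9  9.1] r 31.2 wang -45
w world [ 0.6287 -0.0051] ash [11.3 28.2] r 30.4 wang 6
rod world [ 0.6057 -0.0236] ash [17.  -0.8] r 17.0 wang -65
w [255 255 255]
w [255 255 255]
floor [234 239 246]
floor2 [229 235 243]
wall [167 175 185]
d [79 58 49]
d [81 60 54]
rim [226 232 241]
grip [47 48 51]
finger [32 35 37]
T w [253 253 252]
T w [252 252 251]
T d [76 58 56]
T floor [218 225 232]
T fl2 [156 162 171]
T wall [136 142 150]
T wall [194 202 217]
```

drive_tool(
  targets=[
    [1,0.3,0.7,0,0,0,0],
    [1,0.4,0.7,0,0,0,0],
    [1,0.3,0.7,0,0,0,0],
    [1,0,0,0,0,0,0],
    [1,0,0,0,0,0,0],
  ],
)

```text
time_s: 19.58
tcp_pos: [0.6108, -0.0187, 0.0726]
ee_rot: [-179.8, 0.1, 61.6]
ft_force: [-6.0, -1.4, 0.5]
opening: 0.0094
finger_force: 25.1
```

drive_tool(
  targets=[
    [1,0.5,0.0,0,0,0,0],
    [1,0.5,0,0,0,0,0],
    [1,0.5,0.0,0,0,0,0],
    [1,0.3,0.0,0,0,0,0],
    [1,0,0,0,0,0,0],
  ],
)

```text
time_s: 20.2
tcp_pos: [0.6212, -0.0171, 0.0714]
ee_rot: [-178.8, 0.4, 61.7]
ft_force: [-19.4, 2.2, 9.2]
opening: 0.012
finger_force: 26.3
```

```bash
cat > det.py <<'E'
from h import *
import sys
A=np.array([.5985,-.0082]);ex=np.array([.465,-.885]);ey=np.array([.885,.465])
n=sys.argv[1];c=cap(n);im=c['image'].astype(int)
x0,y0,x1,y1=(300,210,400,292) if n=='scene' else (265,195,345,275)
r,g,b=[im[y0:y1,x0:x1,i] for i in range(3)]
ms={'w':(np.minimum(np.minimum(r,g),b)>246)&(r>=b-2),'d':(r-b>12)&(r<130)&(r-g>8)}
s=arm.state();p=s['tcp_pos'][:2]-A
print('tcp rel mm',np.round(p*1e3,1),'ash',np.round([p@ex*1e3,p@ey*1e3],1),'z',round(s['tcp_pos'][2],4),'t',s['time_s'])
for k,m in ms.items():
    nn,l,st,ce=cv2.connectedComponentsWithStats(m.astype(np.uint8))
    for i in range(1,nn):
        if st[i,4]<15: continue
        q=onz(c,ce[i][0]+x0,ce[i][1]+y0,.015)[:2]-A
        print(k,'area',st[i,4],'wh',st[i,2:4],'px',np.round(ce[i]+[x0,y0],1),'rel',np.round(q*1e3,1),'ash',np.round([q@ex*1e3,q@ey*1e3],1),'r',round(1e3*np.hypot(*q),1),'wang',round(np.degrees(np.arctan2(q[1],q[0]))))
E
python3 det.py scene
```

```text
tcp rel mm [22.7 -8.9] ash [18.4 15.9] z 0.0714 t 20.25
w area 20 wh [7 5] px [334.3 266.8] rel [  4.2 -31.8] ash [ 30.1 -11.1] r 32.1 wang -82
w area 21 wh [7 4] px [345.  270.5] rel [ 19.7 -17. ] ash [24.2  9.6] r 26.0 wang -41
w area 25 wh [7 4] px [357.9 270.6] rel [27.7  4.9] ash [ 8.5 26.8] r 28.1 wang 10
d area 31 wh [18 13] px [323.3 272.2] rel [ 10.3 -55.7] ash [ 54.1 -16.7] r 56.6 wang -79
```

drive_tool(
  targets=[
    [1,-0.6,0.0,0,0,0,0],
    [1,-0.6,0,0,0,0,0],
    [1,-0.6,0.1,0,0,0,0],
    [1,-0.6,0.3,0,0,0,0],
    [1,0,0,0,0,0,0],
    [1,0,0,0,0,0,0],
  ],
)

```text
time_s: 21.0
tcp_pos: [0.6072, -0.0144, 0.0736]
ee_rot: [179.9, -0.0, 61.6]
ft_force: [-1.0, 0.4, -1.4]
opening: 0.0091
finger_force: 25.0
```

```bash
python3 det.py scene
python3 - <<'E'
from h import *
c=cap('scene');im=c['image'].astype(int)
# rod visible: print grey rows around projected rod axis at several heights above foot
s=arm.state();p=s['tcp_pos'];zf=p[2]-.0663
for h in(.01,.02,.03,.04,.05):
    u,v=proj(c,[p[0],p[1],zf+h]);r=int(round(v));print(h,np.round([u,v],1),im[r,int(u)-12:int(u)+13].mean(1).astype(int).tolist())
E
```

```text
tcp rel mm [ 8.5 -6.2] ash [9.4 4.7] z 0.0735 t 21.05
w area 86 wh [15 12] px [337.6 266.6] rel [  5.6 -26. ] ash [25.6 -7.1] r 26.6 wang -78
w area 38 wh [8 6] px [359.5 269.7] rel [26.6  8.7] ash [ 4.7 27.5] r 27.9 wang 18
d area 19 wh [11  3] px [351.2 210.8] rel [-135.2   60.1] ash [-116.1  -91.7] r 148.0 wang 156
d area 52 wh [8 8] px [333.3 253.7] rel [-28.7 -20.9] ash [  5.1 -35.2] r 35.5 wang -144
d area 37 wh [8 6] px [366.6 255.6] rel [-2.9 35.8] ash [-33.1  14.1] r 36.0 wang 95
d area 31 wh [18 13] px [323.3 272.2] rel [ 10.3 -55.7] ash [ 54.1 -16.7] r 56.6 wang -79
0.01 [348.2 264.2] [255, 255, 255, 242, 211, 209, 218, 225, 164, 99, 86, 92, 98, 106, 112, 119, 120, 162, 231, 240, 240, 240, 241, 238, 222]
0.02 [348.5 260.2] [244, 241, 240, 240, 240, 241, 242, 239, 185, 117, 113, 145, 171, 194, 213, 201, 157, 170, 230, 238, 232, 226, 202, 187, 178]
0.03 [348.7 256.3] [58, 103, 190, 238, 242, 240, 241, 240, 241, 236, 211, 174, 172, 194, 219, 230, 221, 199, 178, 173, 167, 161, 163, 169, 164]
0.04 [349.  252.2] [68, 104, 190, 235, 241, 242, 235, 225, 224, 216, 170, 134, 122, 130, 143, 135, 107, 83, 62, 38, 35, 38, 38, 36, 38]
0.05 [349.3 248.2] [35, 34, 33, 32, 35, 35, 34, 33, 31, 30, 31, 39, 32, 38, 35, 35, 33, 33, 35, 34, 36, 37, 36, 35, 35]
```

drive_tool(
  targets=[
    [1,-0.7,0.25,0,0,0,0],
    [1,-0.8,0.25,0,0,0,0],
    [1,-0.8,0.25,0,0,0,0],
    [1,-0.8,0.1,0,0,0,0],
    [1,-0.7,0,0,0,0,0],
    [1,-0.6,0,0,0,0,0],
    [1,0,0,0,0,0,0],
  ],
  force=40,
)

```text
time_s: 21.98
tcp_pos: [0.5627, -0.0057, 0.0737]
ee_rot: [179.9, -0.0, 61.6]
ft_force: [0.7, 0.3, 0.2]
opening: 0.0092
finger_force: 40.0
```

```bash
python3 det.py scene; python3 -c "
import numpy as np
a=np.radians(178+9*np.arange(14));p=3.75*np.c_[np.cos(a),np.sin(a)];print(p[0]);print(np.round(np.diff(p,axis=0),2).tolist())"
```

```text
tcp rel mm [-35.7   2.6] ash [-18.9 -30.4] z 0.0736 t 22.025
w area 103 wh [16 13] px [337.4 266. ] rel [  4.3 -25.6] ash [24.7 -8.2] r 26.0 wang -81
w area 38 wh [8 6] px [359.5 269.7] rel [26.6  8.7] ash [ 4.7 27.5] r 27.9 wang 18
d area 111 wh [16 13] px [362.4 252.1] rel [-14.4  32.3] ash [-35.3   2.3] r 35.4 wang 114
d area 50 wh [8 8] px [333.5 253.8] rel [-28.3 -20.6] ash [  5.1 -34.6] r 35.0 wang -144
d area 31 wh [18 13] px [323.3 272.2] rel [ 10.3 -55.7] ash [ 54.1 -16.7] r 56.6 wang -79
[-3.7477156   0.13087311]
[[0.03, -0.59], [0.12, -0.58], [0.21, -0.55], [0.29, -0.51], [0.37, -0.46], [0.43, -0.4], [0.49, -0.32], [0.54, -0.24], [0.57, -0.16], [0.58, -0.07], [0.59, 0.03], [0.58, 0.12], [0.55, 0.21]]
```

drive_tool(
  targets=[
    [1,-0.15,-0.5,0,0,0,0],
    [1,0.0,-0.58,0,0,0,0],
    [1,0.15,-0.58,0,0,0,0],
    [1,0.25,-0.55,0,0,0,0],
    [1,0.35,-0.5,0,0,0,0],
    [1,0.4,-0.45,0,0,0,0],
  ],
)

```text
time_s: 22.78
tcp_pos: [0.5714, -0.0355, 0.0731]
ee_rot: [-179.7, -0.1, 61.7]
ft_force: [-3.4, 9.6, 5.7]
opening: 0.0092
finger_force: 40.0
```

```bash
python3 det.py scene
```

```text
tcp rel mm [-27.  -27.3] ash [ 11.6 -36.6] z 0.073 t 22.825
w area 83 wh [18  9] px [340.2 268.2] rel [ 11.2 -23. ] ash [25.6 -0.8] r 25.6 wang -64
w area 38 wh [8 6] px [359.5 269.7] rel [26.6  8.7] ash [ 4.7 27.5] r 27.9 wang 18
d area 108 wh [16 13] px [362.5 252.1] rel [-14.3  32.4] ash [-35.3   2.5] r 35.4 wang 114
d area 49 wh [8 8] px [330.4 260.5] rel [-13.5 -32.6] ash [ 22.6 -27.1] r 35.3 wang -112
d area 31 wh [18 13] px [323.3 272.2] rel [ 10.3 -55.7] ash [ 54.1 -16.7] r 56.6 wang -79
```

drive_tool(
  targets=[
    [1,0.45,-0.4,0,0,0,0],
    [1,0.5,-0.32,0,0,0,0],
    [1,0.54,-0.24,0,0,0,0],
    [1,0.57,-0.14,0,0,0,0],
    [1,0,0,0,0,0,0],
  ],
)

```text
time_s: 23.45
tcp_pos: [0.5881, -0.0463, 0.0714]
ee_rot: [-179.3, 0.1, 61.7]
ft_force: [-6.9, 6.8, 1.2]
opening: 0.0091
finger_force: 40.0
```

```bash
python3 det.py scene
```

```text
tcp rel mm [-10.4 -38.1] ash [ 28.9 -26.9] z 0.0714 t 23.5
w area 30 wh [6 7] px [365.3 266.7] rel [23.1 21.7] ash [-8.5 30.6] r 31.7 wang 43
w area 38 wh [9 6] px [345.  269.7] rel [ 17.6 -16.2] ash [22.5  8.1] r 23.9 wang -43
w area 30 wh [8 5] px [356.  270.4] rel [26.1  1.9] ash [10.5 24. ] r 26.2 wang 4
d area 110 wh [16 13] px [362.4 252.1] rel [-14.4  32.3] ash [-35.3   2.2] r 35.4 wang 114
d area 23 wh [7 5] px [334.3 265.7] rel [  1.4 -30.8] ash [ 27.9 -13.1] r 30.8 wang -87
d area 30 wh [18 12] px [323.  271.9] rel [  9.5 -55.9] ash [ 53.9 -17.5] r 56.7 wang -80
```

drive_tool(
  targets=[
    [1,0.58,-0.05,0.1,0,0,0],
    [1,0.58,0.03,0.1,0,0,0],
    [1,0.58,0.12,0,0,0,0],
    [1,0.55,0.2,0,0,0,0],
    [1,0,0,0,0,0,0],
  ],
)

```text
time_s: 24.12
tcp_pos: [0.6021, -0.0394, 0.0713]
ee_rot: [-178.0, 0.3, 61.8]
ft_force: [-21.3, 11.7, 9.7]
opening: 0.0098
finger_force: 40.2
```

```bash
python3 det.py scene
```

```text
tcp rel mm [  3.6 -31.2] ash [ 29.3 -11.3] z 0.0713 t 24.175
w area 55 wh [13 10] px [363.1 268.1] rel [24.9 16.4] ash [-2.9 29.7] r 29.8 wang 33
w area 25 wh [7 4] px [349.7 270.6] rel [22.8 -9.2] ash [18.7 15.9] r 24.6 wang -22
d area 18 wh [9 3] px [335.7 215.1] rel [-133.2   25.3] ash [ -84.3 -106.2] r 135.6 wang 169
d area 111 wh [16 13] px [362.5 252.2] rel [-14.2  32.4] ash [-35.3   2.5] r 35.4 wang 114
d area 18 wh [8 4] px [338.7 267.6] rel [  8.7 -25. ] ash [26.2 -3.9] r 26.5 wang -71
d area 31 wh [18 13] px [323.3 272.2] rel [ 10.3 -55.7] ash [ 54.1 -16.7] r 56.6 wang -79
```

drive_tool(
  targets=[
    [1,-0.6,0.0,0,0,0,0],
    [1,-0.6,0.0,0,0,0,0],
    [1,-0.5,0.5,0,0,0,0],
    [1,-0.4,0.8,0,0,0,0],
    [1,-0.2,0.8,0,0,0,0],
    [1,0,0,0,0,0,0],
    [1,0,0,0,0,0,0],
  ],
)

```text
time_s: 25.05
tcp_pos: [0.5932, -0.0243, 0.0754]
ee_rot: [180.0, 0.0, 61.7]
ft_force: [-0.8, -1.2, -1.5]
opening: 0.009
finger_force: 40.0
```

```bash
python3 det.py scene
```

```text
tcp rel mm [ -5.3 -16.3] ash [ 11.9 -12.3] z 0.0754 t 25.1
w area 23 wh [5 7] px [366.8 265. ] rel [19.9 26.1] ash [-13.9  29.8] r 32.9 wang 53
w area 25 wh [7 4] px [350.1 270.6] rel [22.9 -8.3] ash [18.  16.4] r 24.4 wang -20
w area 29 wh [8 5] px [360.6 269.9] rel [27.7 10.2] ash [ 3.8 29.2] r 29.5 wang 20
d area 97 wh [16 12] px [363.  252.7] rel [-12.4  32.7] ash [-34.7   4.2] r 35.0 wang 111
d area 26 wh [7 6] px [340.4 267.3] rel [  9.3 -21.9] ash [23.7 -2. ] r 23.8 wang -67
d area 32 wh [18 13] px [323.5 272.2] rel [ 10.6 -55.3] ash [ 53.9 -16.4] r 56.4 wang -79
```

drive_tool(
  targets=[
    [1,0.2,0.6,-0.2,0,0,0],
    [1,0.6,0.3,0,0,0,0],
    [1,0.5,-0.2,0,0,0,0],
    [1,0.45,-0.4,0,0,0,0],
    [1,0.4,-0.45,0,0,0,0],
    [1,0.4,-0.45,0,0,0,0],
    [1,0.3,-0.4,0,0,0,0],
    [1,0,0,0,0,0,0],
  ],
)

```text
time_s: 26.1
tcp_pos: [0.6112, -0.0278, 0.0712]
ee_rot: [-178.4, 0.1, 61.8]
ft_force: [-19.2, 10.7, 13.5]
opening: 0.0098
finger_force: 40.1
```

```bash
python3 det.py scene
```

```text
tcp rel mm [ 12.6 -19.5] ash [23.1  2.1] z 0.0712 t 26.15
w area 22 wh [5 6] px [366.8 265.1] rel [20.2 25.9] ash [-13.5  29.9] r 32.9 wang 52
w area 20 wh [7 4] px [349.  270.9] rel [ 23.  -10.7] ash [20.1 15.4] r 25.3 wang -25
w area 30 wh [8 5] px [360.7 269.9] rel [27.8 10.4] ash [ 3.7 29.5] r 29.7 wang 20
d area 15 wh [8 3] px [344.1 216.5] rel [-123.3   39.7] ash [-92.5 -90.7] r 129.6 wang 162
d area 48 wh [7 8] px [366.8 254.5] rel [-5.6 37.4] ash [-35.7  12.5] r 37.8 wang 98
d area 15 wh [7 3] px [338.4 267.8] rel [  9.1 -25.7] ash [27.  -3.9] r 27.3 wang -70
d area 31 wh [18 13] px [323.3 272.2] rel [ 10.3 -55.7] ash [ 54.1 -16.7] r 56.6 wang -79
```

drive_tool(
  targets=[
    [1,-0.8,0.8,0,0,0,0],
    [1,-0.8,0.8,0,0,0,0],
    [1,0,0.2,1,0,0,0],
    [1,0,0,4,0,0,0],
    [1,0,0,3.5,0,0,0],
    [1,-2.5,-4.5,0,0,0,0],
    [1,-2.5,-4.5,0,0,0,0],
    [1,-2.5,-4.5,0,0,0,0],
  ],
)

```text
time_s: 27.15
tcp_pos: [0.5307, -0.1536, 0.1597]
ee_rot: [179.8, -0.0, 61.6]
ft_force: [0.4, -1.2, -1.6]
opening: 0.0089
finger_force: 40.1
```

drive_tool(
  targets=[
    [1,-2.5,-4.5,0,0,0,0],
    [1,0,0,0,0,0,0],
  ],
)

```text
time_s: 27.4
tcp_pos: [0.5035, -0.2021, 0.1599]
ee_rot: [179.8, 0.1, 61.1]
ft_force: [0.2, 0.7, -0.8]
opening: 0.0091
finger_force: 40.1
```

```bash
python3 det.py top
python3 - <<'E'
from h import *
import pickle
im=cv2.imread('pics/top0.png')[:,:,::-1].astype(int)[195:275,265:345]
r,g,b=im[...,0],im[...,1],im[...,2]
c=cap('top')
for k,m in {'w':(np.minimum(np.minimum(r,g),b)>246)&(r>=b-2),'d':(r-b>12)&(r<130)&(r-g>8)}.items():
    nn,l,st,ce=cv2.connectedComponentsWithStats(m.astype(np.uint8))
    for i in range(1,nn):
        if st[i,4]>=10: q=onz(c,ce[i][0]+265,ce[i][1]+195,.015)[:2]-[.5985,-.0082];print('init',k,st[i,4],np.round(q*1e3,1))
E
```

```text
tcp rel mm [ -93.3 -191.1] ash [ 125.7 -171.5] z 0.1596 t 27.45
w area 16 wh [5 4] px [310.2 220.4] rel [ 35.1 -10.8] ash [25.9 26. ] r 36.7 wang -17
d area 20 wh [ 7 11] px [336.3 218.6] rel [ 40.7 -70.8] ash [81.6  3.1] r 81.7 wang -60
d area 19 wh [4 6] px [288.6 236.2] rel [-2.2 38.1] ash [-34.7  15.7] r 38.1 wang 93
d area 23 wh [7 6] px [292.6 243.8] rel [-19.7  28.5] ash [-34.4  -4.2] r 34.7 wang 125
init w 13 [30.3  0.3]
init w 20 [ 15.4 -20.1]
init w 18 [ -8. -21.]
init d 21 [11.5 25.7]
init d 13 [-9.8 27.3]
init d 22 [-24.    4.4]
```

```bash
sed -i "s/^ms=.*/ms={'w':(np.minimum(np.minimum(r,g),b)>(246 if n=='scene' else 120))\&(r>=b-4),'d':(r-b>7)\&(r<130)\&(r-g>4)}/; s/st\[i,4\]<15/st[i,4]<8/" det.py; python3 det.py top; echo; python3 det.py scene
```

```text
tcp rel mm [ -92.  -187.9] ash [ 123.5 -168.8] z 0.159 t 27.55
w area 13 wh [ 7 13] px [330.1 220. ] rel [ 37.  -56.5] ash [67.2  6.5] r 67.6 wang -57
w area 175 wh [25 12] px [303.2 221.4] rel [32.6  5.4] ash [10.4 31.3] r 33.0 wang 9
d area 24 wh [ 7 12] px [336.  218.1] rel [ 41.7 -70. ] ash [81.3  4.3] r 81.5 wang -59
d area 15 wh [ 7 13] px [332.5 219.7] rel [ 37.9 -62.2] ash [72.7  4.7] r 72.8 wang -59
d area 30 wh [6 6] px [318.3 228.5] rel [ 16.9 -29.8] ash [34.3  1.1] r 34.3 wang -60
d area 28 wh [6 6] px [289.2 236.3] rel [-2.5 36.7] ash [-33.7  14.8] r 36.8 wang 94
d area 32 wh [7 7] px [292.8 243.9] rel [-19.8  28. ] ash [-34.   -4.5] r 34.3 wang 125

tcp rel mm [ -91.9 -187.2] ash [ 123.  -168.4] z 0.1587 t 27.6
w area 22 wh [5 6] px [366.8 265.1] rel [20.2 25.9] ash [-13.5  29.9] r 32.9 wang 52
w area 25 wh [7 4] px [350.1 270.6] rel [22.9 -8.3] ash [18.  16.4] r 24.4 wang -20
w area 30 wh [8 5] px [360.7 269.9] rel [27.8 10.4] ash [ 3.7 29.5] r 29.7 wang 20
d area 120 wh [17 13] px [362.4 252. ] rel [-14.5  32.3] ash [-35.3   2.2] r 35.4 wang 114
d area 34 wh [18 14] px [323.1 271.9] rel [  9.6 -55.7] ash [ 53.7 -17.4] r 56.5 wang -80
d area 17 wh [7 4] px [338.  267.5] rel [  8.1 -26.1] ash [26.9 -5. ] r 27.3 wang -73
```

```bash
cat > km.py <<'E'
from h import *
A=np.array([.5985,-.0082]);ex=np.array([.465,-.885]);ey=np.array([.885,.465])
c=cap('top');im=c['image'].astype(int)
g=im.min(2);m=(g>110)&(im[...,0]>=im[...,2]-4)
yy,xx=np.nonzero(m);P=np.array([onz(c,u,v,.015)[:2]-A for u,v in zip(xx,yy)]) if len(xx)<20000 else None
k=np.hypot(*P.T)<.052;P=P[k]*1e3
_,l,C=cv2.kmeans(P.astype(np.float32),3,None,(3,100,.01),10,cv2.KMEANS_PP_CENTERS)
for i in range(3): print('w',np.round(C[i],1),(l==i).sum(),'ash',np.round([C[i]@ex,C[i]@ey],1),'wang',round(np.degrees(np.arctan2(C[i][1],C[i][0]))),'r',round(float(np.hypot(*C[i])),1))
E
sed -n 1p km.py>/dev/null
python3 - <<'E'
import re
s=open('km.py').read()
s=s.replace("m=(g>110)","w=np.zeros(g.shape,bool);w[195:280,260:350]=1;m=w&(g>110)")
open('km.py','w').write(s)
E
python3 km.py
```

```text
w [28.4 24. ] 57 ash [-8.1 36.3] wang 40 r 37.2
w [ 32.9 -13.3] 57 ash [27.1 22.9] wang -22 r 35.5
w [36.1  5.9] 60 ash [11.6 34.6] wang 9 r 36.5
```

drive_tool(
  targets=[
    [1,2,3.9,0,0,0,0],
    [1,2,3.9,0,0,0,0],
    [1,2,3.9,0,0,0,0],
    [1,1.9,3.9,0,0,0,0],
    [1,0,0,0,0,0,0],
    [1,0,0,-4,0,0,0],
    [1,0,0,0,0,0,0],
  ],
)

```text
time_s: 28.52
tcp_pos: [0.582, -0.0397, 0.1159]
ee_rot: [-179.7, 0.2, 61.7]
ft_force: [0.0, 0.0, -0.8]
opening: 0.0091
finger_force: 40.1
```

drive_tool(
  targets=[
    [1,0.1,0.1,-2,0,0,0],
    [1,0,0,-2.1,0,0,0],
    [1,0,0,0,0,0,0],
    [1,0.5,-0.4,0,0,0,0],
    [1,0.5,-0.3,0,0,0,0],
    [1,0.5,-0.15,0,0,0,0],
    [1,0.5,-0.1,0,0,0,0],
  ],
)

```text
time_s: 29.4
tcp_pos: [0.5973, -0.0446, 0.0755]
ee_rot: [-178.8, 0.1, 61.8]
ft_force: [-15.6, 6.6, 2.9]
opening: 0.0091
finger_force: 40.0
```

drive_tool(
  targets=[
    [1,0.5,0,0,0,0,0],
    [1,0.5,0,0,0,0,0],
    [1,0.5,0,0,0,0,0],
    [1,0,0,0,0,0,0],
  ],
)

```text
time_s: 29.9
tcp_pos: [0.6093, -0.0467, 0.075]
ee_rot: [-178.5, 0.4, 61.7]
ft_force: [-19.6, 3.5, 7.5]
opening: 0.009
finger_force: 40.0
```

```bash
python3 det.py scene
```

```text
tcp rel mm [ 10.7 -38.5] ash [39.  -8.4] z 0.075 t 29.95
w area 72 wh [11 15] px [365.9 264.2] rel [17.7 25.4] ash [-14.3  27.4] r 30.9 wang 55
w area 27 wh [8 4] px [354.4 270.6] rel [25.7 -1.1] ash [12.9 22.2] r 25.7 wang -2
d area 30 wh [11  4] px [333.4 216.2] rel [-131.3   19.5] ash [ -78.3 -107.1] r 132.7 wang 172
d area 13 wh [6 5] px [311.8 225.8] rel [-118.1  -31.8] ash [ -26.8 -119.3] r 122.3 wang -165
d area 107 wh [17 12] px [361.6 251.5] rel [-16.4  31.6] ash [-35.6   0.2] r 35.6 wang 117
d area 35 wh [18 14] px [323.4 272.1] rel [ 10.1 -55.3] ash [ 53.7 -16.8] r 56.2 wang -80
d area 8 wh [5 2] px [343.  269.5] rel [ 16.  -19.5] ash [24.7  5.1] r 25.2 wang -51
```

drive_tool(
  targets=[
    [1,0.4,0.1,0,0,0,0],
    [1,0.4,0.1,0,0,0,0],
    [1,0,0,0,0,0,0],
    [1,-1.2,-0.1,0,0,0,0],
    [1,-1,0.4,0,0,0,0],
    [1,-1,0.5,2,0,0,0],
    [1,0,0,4,0,0,0],
    [1,0,0,3,0,0,0],
  ],
)

```text
time_s: 30.95
tcp_pos: [0.5982, -0.0395, 0.1702]
ee_rot: [179.7, -0.1, 61.6]
ft_force: [0.2, 0.1, -2.3]
opening: 0.0091
finger_force: 40.0
```

drive_tool(
  targets=[
    [1,-2,-4,0,0,0,0],
    [1,-2,-4,0,0,0,0],
    [1,-2.5,-4,0,0,0,0],
    [1,-2.5,-4,0,0,0,0],
    [1,0,0,0,0,0,0],
  ],
)

```text
time_s: 31.58
tcp_pos: [0.505, -0.2041, 0.169]
ee_rot: [179.7, 0.1, 61.2]
ft_force: [0.5, 0.4, -1.5]
opening: 0.0088
finger_force: 40.1
```

```bash
python3 det.py top; python3 km.py
```

```text
tcp rel mm [ -92.  -193.2] ash [ 128.2 -171.2] z 0.1688 t 31.625
w area 13 wh [ 7 13] px [330.1 220. ] rel [ 37.  -56.5] ash [67.2  6.5] r 67.6 wang -57
w area 176 wh [25 17] px [299.5 223.3] rel [27.9 13.9] ash [ 0.7 31.1] r 31.1 wang 26
d area 23 wh [ 7 12] px [336.  218.1] rel [ 41.7 -70. ] ash [81.3  4.3] r 81.5 wang -59
d area 14 wh [ 7 13] px [332.4 219.6] rel [ 38.1 -61.9] ash [72.5  5. ] r 72.7 wang -58
d area 32 wh [8 6] px [314.5 223.5] rel [ 28.2 -20.7] ash [31.4 15.3] r 35.0 wang -36
d area 28 wh [6 6] px [289.2 236.3] rel [-2.6 36.6] ash [-33.6  14.7] r 36.7 wang 94
d area 37 wh [7 7] px [293.1 244.1] rel [-20.3  27.3] ash [-33.6  -5.3] r 34.0 wang 127
w [15.9 31.8] 55 ash [-20.7  28.8] wang 63 r 35.5
w [35.6 -4.3] 60 ash [20.4 29.5] wang -7 r 35.9
w [31.6 15.5] 59 ash [ 1.  35.2] wang 26 r 35.2
```

drive_tool(
  targets=[
    [1,2.4,4,0,0,0,0],
    [1,2.4,4,0,0,0,0],
    [1,2.4,4,0,0,0,0],
    [1,2.3,3.8,0,0,0,0],
    [1,0,0,0,0,0,0],
    [1,0,0,-5,0,0,0],
    [1,0,0,0,0,0,0],
  ],
)

```text
time_s: 32.55
tcp_pos: [0.5987, -0.0398, 0.1144]
ee_rot: [-179.6, 0.2, 61.7]
ft_force: [-0.6, 0.2, -0.7]
opening: 0.009
finger_force: 40.1
```

drive_tool(
  targets=[
    [1,0.1,-0.2,-2,0,0,0],
    [1,0,0,-2,0,0,0],
    [1,0,0,0,0,0,0],
    [1,0.5,-0.2,0,0,0,0],
    [1,0.5,-0.1,0,0,0,0],
    [1,0.5,-0.1,0,0,0,0],
    [1,0.5,0,0,0,0,0],
    [1,0.5,0.1,0,0,0,0],
  ],
)

```text
time_s: 33.55
tcp_pos: [0.619, -0.0407, 0.0766]
ee_rot: [-178.6, 0.1, 61.7]
ft_force: [-18.1, 9.0, 13.9]
opening: 0.0095
finger_force: 40.1
```

drive_tool(
  targets=[
    [1,0.5,0.15,0,0,0,0],
    [1,0.5,0.2,0,0,0,0],
    [1,0.4,0.3,0,0,0,0],
    [1,0,0,0,0,0,0],
  ],
)

```text
time_s: 34.05
tcp_pos: [0.6316, -0.0313, 0.075]
ee_rot: [-178.4, 0.0, 61.8]
ft_force: [-17.4, 11.7, 9.7]
opening: 0.0111
finger_force: 40.0
```

```bash
python3 det.py scene
```

```text
tcp rel mm [ 33.2 -23.1] ash [35.9 18.6] z 0.075 t 34.1
w area 43 wh [ 6 12] px [369.2 259.9] rel [ 9.2 35.7] ash [-27.3  24.8] r 36.9 wang 75
w area 26 wh [7 4] px [362.  269.5] rel [27.7 13.1] ash [ 1.3 30.6] r 30.6 wang 25
d area 8 wh [6 4] px [330.  212.9] rel [-143.7   16.9] ash [ -81.7 -119.3] r 144.6 wang 173
d area 10 wh [5 5] px [341.6 213.7] rel [-133.3   38.2] ash [ -95.7 -100.2] r 138.6 wang 164
d area 12 wh [6 4] px [354.7 214.2] rel [-122.9   62.7] ash [-112.6  -79.6] r 138.0 wang 153
d area 25 wh [10  4] px [346.6 222.8] rel [-103.2   36.8] ash [-80.5 -74.2] r 109.5 wang 160
d area 9 wh [6 4] px [326.  233.1] rel [-88. -13.] ash [-29.4 -83.9] r 88.9 wang -172
d area 39 wh [18 15] px [324.1 273.3] rel [ 13.5 -55.2] ash [ 55.1 -13.8] r 56.8 wang -76
```

drive_tool(
  targets=[
    [1,-0.8,-0.5,0,0,0,0],
    [1,-1,-0.3,0,0,0,0],
    [1,-1.2,0.5,0,0,0,0],
    [1,-0.8,0.5,2,0,0,0],
    [1,0,0,4,0,0,0],
    [1,0,0,3,0,0,0],
    [1,-2.5,-4,0,0,0,0],
    [1,-2.5,-4,0,0,0,0],
  ],
)

```text
time_s: 35.1
tcp_pos: [0.554, -0.1187, 0.1687]
ee_rot: [179.8, -0.0, 61.7]
ft_force: [0.3, -1.4, -1.0]
opening: 0.0088
finger_force: 40.0
```

drive_tool(
  targets=[
    [1,-2.5,-4,0,0,0,0],
    [1,-2.5,-4.5,0,0,0,0],
    [1,0,0,0,0,0,0],
  ],
)

```text
time_s: 35.48
tcp_pos: [0.5013, -0.2079, 0.1687]
ee_rot: [179.8, 0.1, 61.1]
ft_force: [0.9, 0.1, -0.7]
opening: 0.009
finger_force: 40.0
```

```bash
python3 det.py top; python3 km.py
python3 - <<'E'
from h import *
s=arm.state();p=s['tcp_pos'];zf=p[2]-.0663
c=cap('scene');im=c['image'].astype(int)
for h in(-.004,.004,.01,.015,.026,.034,.044):
    u,v=proj(c,[p[0],p[1],zf+h]);r=int(round(v));print(h,np.round([u,v],1),im[r,int(u)-14:int(u)+15].mean(1).astype(int).tolist())
E
```

```text
tcp rel mm [ -95.6 -196.9] ash [ 129.8 -176.2] z 0.1683 t 35.525
w area 13 wh [ 7 13] px [330.1 220. ] rel [ 37.  -56.5] ash [67.2  6.5] r 67.6 wang -57
w area 173 wh [22 20] px [295.6 224.7] rel [24.5 22.6] ash [-8.6 32.2] r 33.3 wang 43
d area 24 wh [ 7 12] px [336.  218.1] rel [ 41.7 -70. ] ash [81.3  4.3] r 81.5 wang -59
d area 16 wh [ 7 13] px [332.7 219.9] rel [ 37.5 -62.5] ash [72.8  4.1] r 72.9 wang -59
d area 33 wh [7 7] px [310.9 220.9] rel [ 33.9 -12.4] ash [26.7 24.3] r 36.1 wang -20
d area 32 wh [6 7] px [289.4 239.2] rel [-9.1 36.2] ash [-36.3   8.8] r 37.3 wang 104
d area 36 wh [7 7] px [294.1 246.2] rel [-25.1  24.9] ash [-33.7 -10.6] r 35.4 wang 135
w [10.3 35.8] 59 ash [-26.9  25.8] wang 74 r 37.3
w [27.7 25.1] 57 ash [-9.3 36.2] wang 42 r 37.4
w [35.5  6.6] 60 ash [10.6 34.5] wang 11 r 36.1
-0.004 [229.4 218.5] [101, 101, 99, 101, 100, 102, 102, 100, 102, 100, 97, 94, 95, 100, 105, 108, 115, 119, 117, 109, 102, 102, 100, 101, 100, 98, 102, 101, 103]
0.004 [228.9 215. ] [100, 100, 102, 101, 98, 101, 100, 99, 100, 100, 100, 88, 88, 95, 103, 109, 112, 117, 120, 125, 121, 109, 102, 101, 99, 101, 100, 100, 101]
0.01 [228.5 212.3] [100, 100, 99, 100, 100, 101, 100, 100, 100, 99, 93, 89, 88, 95, 102, 109, 115, 121, 125, 125, 117, 106, 99, 101, 100, 102, 100, 100, 100]
0.015 [228.2 210.1] [98, 100, 99, 102, 101, 103, 100, 101, 100, 99, 93, 96, 105, 112, 119, 124, 124, 122, 125, 122, 111, 103, 101, 101, 98, 100, 103, 100, 98]
0.026 [227.6 205.2] [100, 100, 101, 100, 102, 99, 101, 101, 99, 99, 99, 97, 120, 157, 183, 208, 226, 228, 190, 143, 119, 103, 99, 101, 100, 101, 102, 100, 100]
0.034 [227.1 201.5] [97, 101, 100, 101, 102, 99, 102, 101, 99, 100, 99, 112, 143, 171, 195, 219, 230, 223, 157, 107, 100, 99, 101, 100, 100, 101, 102, 98, 101]
0.044 [226.5 196.9] [102, 100, 99, 99, 100, 96, 87, 80, 76, 73, 73, 73, 78, 82, 85, 95, 100, 99, 84, 87, 98, 100, 99, 101, 102, 101, 100, 98, 102]
```

Run:
```python
from h import *
A=np.array([.5985,-.0082])
c=cap('top');im=cv2.imread('pics/t4.png')[:,:,::-1].astype(int);r,g,b=im[...,0],im[...,1],im[...,2]
for k,m in {'w':(im.min(2)>110)&(r>=b-4),'d':(r-b>7)&(r<130)&(r-g>4)}.items():
    nn,l,st,ce=cv2.connectedComponentsWithStats(m.astype(np.uint8))
    for i in range(1,nn):
        if st[i,4]>=10: print('init',k,st[i,2:],np.round((onz(c,ce[i][0]+265,ce[i][1]+195,.015)[:2]-A)*1e3,1))
c=cap('scene');im=c['image'].astype(int);p=arm.state()['tcp_pos']
for dz in range(-12,10,2):
    u,v=proj(c,[p[0],p[1],p[2]-.0663+dz/1e3]);print(dz,round(v,1),im[int(round(v)),int(u)-2:int(u)+5].mean(1).astype(int).tolist())
```

```text
init w [ 7 13 16] [ 37.2 -56.8]
init w [ 9  8 57] [27.5 -1.1]
init w [ 8  9 56] [ 13.3 -23.2]
init w [ 8  9 56] [-10.1 -24. ]
init d [ 7 12 24] [ 41.7 -70. ]
init d [ 7 13 15] [ 37.9 -62.2]
init d [ 6  6 31] [11.2 25. ]
init d [ 7  6 30] [-12.2  28.2]
init d [ 6  6 30] [-25.    3.5]
-12 222.2 [100, 100, 100, 103, 99, 102, 103]
-10 221.3 [99, 99, 100, 101, 99, 100, 99]
-8 220.4 [98, 99, 100, 104, 101, 99, 100]
-6 219.6 [98, 99, 100, 104, 101, 99, 100]
-4 218.7 [93, 98, 104, 107, 106, 106, 104]
-2 217.8 [93, 99, 106, 110, 114, 116, 113]
0 217.0 [93, 100, 107, 111, 116, 119, 121]
2 216.1 [92, 99, 107, 111, 116, 121, 124]
4 215.2 [96, 99, 107, 111, 116, 123, 124]
6 214.3 [94, 101, 107, 113, 117, 122, 122]
8 213.5 [91, 95, 101, 107, 112, 118, 125]
```

drive_tool(
  targets=[
    [1,-2.2,-2.5,0,0,0,0],
    [1,-2.1,-2.5,0,0,0,0],
    [1,0,0,-4,0,0,0],
    [1,0,0,-3,0,0,0],
    [1,0,0,-1.5,0,0,0],
    [1,0,0,-0.3,0,0,0],
    [1,0,0,0,0,0,0],
    [1,0,0,0,0,0,0],
  ],
)

```text
time_s: 36.72
tcp_pos: [0.4612, -0.2524, 0.0802]
ee_rot: [179.9, -0.0, 61.7]
ft_force: [-0.0, -0.8, -0.6]
opening: 0.0087
finger_force: 40.0
```

drive_tool(
  targets=[
    [1,0,-0.3,-0.2,0,0,0],
    [1,0,0,-0.2,0,0,0],
    [1,0,0,-0.1,0,0,0],
    [1,0,0,0,0,0,0],
  ],
)

```text
time_s: 37.22
tcp_pos: [0.4603, -0.2551, 0.0742]
ee_rot: [-180.0, -0.0, 61.7]
ft_force: [-0.2, 0.6, -1.4]
opening: 0.0093
finger_force: 40.0
```

Run:
```python
from h import *
s=arm.state();p=s['tcp_pos'];c=cap('scene');im=c['image'].astype(int);print(p,s['ft_force'],s['wrist_torque'])
for z in(.010,.014,.018,.022,.026,.032,.038,.044,.05):
    u,v=proj(c,[p[0],p[1],z]);r=int(round(v));print(z,np.round([u,v],1),im[r,int(u)-12:int(u)+13].mean(1).astype(int).tolist())
```

```text
[ 0.46029193 -0.25512481  0.07415611] [-0.23058316  0.6212372  -1.379783  ] [-0.08371301  0.08824115  0.00570408]
0.01 [202.1 245.9] [130, 124, 138, 180, 219, 230, 230, 225, 220, 215, 216, 217, 220, 220, 223, 220, 222, 227, 234, 236, 235, 234, 233, 231, 230]
0.014 [201.8 244.4] [125, 126, 126, 123, 124, 142, 174, 213, 229, 225, 219, 219, 219, 220, 219, 223, 222, 221, 225, 233, 234, 231, 232, 229, 229]
0.018 [201.5 242.8] [129, 131, 129, 127, 123, 124, 139, 172, 206, 220, 223, 222, 221, 222, 222, 223, 222, 223, 227, 232, 233, 231, 230, 229, 228]
0.022 [201.3 241.3] [176, 176, 175, 159, 152, 160, 173, 173, 144, 133, 159, 196, 217, 229, 229, 229, 227, 228, 232, 235, 234, 233, 231, 229, 227]
0.026 [201.  239.7] [179, 181, 181, 179, 176, 176, 177, 183, 177, 141, 119, 135, 164, 191, 216, 222, 226, 231, 234, 239, 240, 239, 236, 235, 232]
0.032 [200.5 237.3] [183, 181, 182, 182, 181, 181, 180, 180, 177, 155, 139, 162, 190, 217, 229, 222, 172, 151, 170, 185, 192, 199, 202, 203, 207]
0.038 [200.1 234.9] [171, 179, 182, 181, 183, 181, 182, 181, 183, 179, 174, 179, 202, 222, 229, 220, 187, 174, 178, 177, 177, 176, 176, 176, 178]
0.044 [199.6 232.5] [101, 110, 119, 142, 160, 173, 181, 180, 183, 184, 181, 175, 187, 212, 229, 229, 206, 184, 181, 180, 181, 179, 179, 179, 179]
0.05 [199.2 230.1] [100, 97, 99, 89, 85, 82, 83, 75, 81, 87, 92, 89, 94, 104, 106, 119, 154, 168, 168, 170, 171, 171, 166, 157, 150]
```

drive_tool(
  targets=[
    [1,0,0,-0.1,0,0,0],
    [1,0,0,-0.1,0,0,0],
    [1,0,0,0,0,0,0],
  ],
)

```text
time_s: 37.65
tcp_pos: [0.4607, -0.2553, 0.0735]
ee_rot: [180.0, -0.1, 61.7]
ft_force: [-2.7, 1.1, 10.4]
opening: 0.0093
finger_force: 40.0
```

drive_tool(
  targets=[
    [1,0,0,0.1,0,0,0],
    [1,0,0,0,0,0,0],
    [1,0,0,0,0,0,0],
  ],
  force=5,
)

```text
time_s: 38.02
tcp_pos: [0.4606, -0.2552, 0.0734]
ee_rot: [180.0, -0.0, 61.7]
ft_force: [-1.6, 0.7, 3.5]
opening: 0.0101
finger_force: 5.0
```

drive_tool(
  targets=[
    [0.7,0,0,0,0,0,0],
    [0.6,0,0,0,0,0,0],
    [0.4,0,0,0,0,0,0],
    [0.1,0,0,0,0,0,0],
    [-0.1,0,0,0,0,0,0],
    [-0.1,0,0,0,0,0,0],
    [-0.1,0,0,0,0,0,0],
  ],
)

```text
time_s: 38.9
tcp_pos: [0.4604, -0.2552, 0.0732]
ee_rot: [180.0, -0.0, 61.7]
ft_force: [0.3, 0.1, -0.2]
opening: 0.0472
finger_force: 0.0
```

drive_tool(
  targets=[
    [-0.1,0,0,2,0,0,0],
    [-0.1,0,0,4,0,0,0],
    [-0.1,0,0,5,0,0,0],
    [-0.1,0,0,4,0,0,0],
    [-0.1,-3,3,2,0,0,0],
    [-0.1,-4,4,0,0,0,0],
    [-0.1,0,4,0,0,0,0],
    [-0.1,0,0,0,0,0,0],
  ],
)

```text
time_s: 39.9
tcp_pos: [0.3901, -0.1426, 0.2434]
ee_rot: [-180.0, -0.1, 62.0]
ft_force: [0.1, 0.6, 0.5]
opening: 0.0481
finger_force: 0.0
```

```bash
python3 - <<'E'
from h import *
c=cap('scene');t=cap('top');im=c['image'].astype(int)
print(arm.state()['tcp_pos'])
for z in(.016,.024,.034,.05,.07,.09,.106,.114):
    u,v=proj(c,[.4607,-.2553,z]);r=int(round(v));print(z,np.round([u,v],1),im[r,int(u)-8:int(u)+9].mean(1).astype(int).tolist())
tm=t['image'].astype(int)
m=np.zeros((480,640),np.uint8);s=np.s_[270:325,385:440];x=tm[s];hs=(x[...,0]-x[...,2]>60);
cs=max(cv2.findContours(hs.astype(np.uint8),0,2)[0],key=cv2.contourArea);(cx,cy),rr=cv2.minEnclosingCircle(cs);print('coaster',onz(t,cx+385,cy+270,.008),rr)
d=(~hs)&(np.hypot(*(np.indices(hs.shape)-np.array([cy,cx])[:,None,None]))<rr-1)
for y in range(20,45): print(y+270,''.join('#' if q else '.' for q in d[y]))
for z in(.008,.03,.114): print(proj(t,[.4607,-.2553,z]))
E
python3 det.py top; python3 km.py
```

```text
[ 0.39052679 -0.14541838  0.2435027 ]
0.016 [201.6 243.8] [126, 142, 173, 213, 229, 225, 219, 218, 219, 219, 219, 222, 222, 222, 226, 232, 234]
0.024 [201.1 240.6] [178, 178, 178, 172, 144, 136, 165, 201, 220, 230, 231, 230, 229, 227, 232, 235, 235]
0.034 [200.3 236.7] [182, 182, 182, 181, 177, 164, 140, 160, 184, 212, 227, 224, 179, 157, 170, 184, 191]
0.05 [199.1 230.3] [100, 100, 99, 99, 102, 114, 136, 169, 193, 218, 229, 224, 190, 169, 168, 171, 170]
0.07 [197.6 222. ] [101, 98, 101, 98, 100, 102, 117, 155, 181, 207, 224, 225, 188, 129, 107, 106, 100]
0.09 [196.  213.6] [81, 83, 80, 84, 80, 90, 122, 163, 194, 219, 227, 226, 211, 205, 216, 223, 227]
0.106 [194.7 206.7] [100, 99, 103, 101, 100, 101, 105, 125, 147, 168, 189, 208, 212, 195, 197, 217, 227]
0.114 [194.1 203.1] [100, 99, 101, 101, 99, 93, 104, 119, 132, 141, 145, 141, 143, 179, 211, 226, 226]
coaster [ 0.46348297 -0.25433445  0.008     ] 21.545433044433594
290 .......#...............................................
291 .......###.............................................
292 ......#####...............................
[... 1537 characters left out ...]
 ash [67.2  6.5] r 67.6 wang -57
w area 170 wh [22 20] px [295.6 224.8] rel [24.3 22.7] ash [-8.8 32. ] r 33.2 wang 43
d area 25 wh [ 7 12] px [336.  218.2] rel [ 41.4 -70. ] ash [81.2  4.1] r 81.3 wang -59
d area 14 wh [ 7 13] px [332.4 219.6] rel [ 38.1 -61.9] ash [72.5  5. ] r 72.7 wang -58
d area 32 wh [7 7] px [310.7 220.8] rel [ 34.4 -11.9] ash [26.5 24.9] r 36.4 wang -19
d area 33 wh [6 7] px [289.4 239.1] rel [-9.  36.1] ash [-36.1   8.8] r 37.2 wang 104
d area 37 wh [7 8] px [293.9 246.4] rel [-25.6  25.4] ash [-34.4 -10.9] r 36.1 wang 135
w [35.8  6.7] 61 ash [10.7 34.8] wang 11 r 36.4
w [10.2 35.9] 58 ash [-27.1  25.7] wang 74 r 37.3
w [27.3 25.2] 58 ash [-9.6 35.9] wang 43 r 37.2
```

Run:
```python
from h import *
t=cap('top')['image'].astype(int);a=cv2.imread('pics/t4.png')[:,:,::-1].astype(int)
d=abs(t[195:275,265:375]-a).max(2);print('handle zone diff',d[8:45,55:85].max(), (d[8:45,55:85]>40).sum())
z=cv2.imread('pics/top0.png')[:,:,::-1].astype(int)
for n,(x0,y0,x1,y1) in dict(lid=(255,115,330,190),case=(150,200,235,245),cup=(155,265,220,315),tumbler=(395,210,445,255),green=(445,295,470,315),ball=(412,296,428,308)).items():
    e=abs(t-z)[y0:y1,x0:x1].max(2);print(n,(e>40).sum())
print(arm.state()['time_s'])
```

```text
handle zone diff 73 29
lid 0
case 0
cup 0
tumbler 0
green 0
ball 116
40.15
```

Run:
```python
from h import *
t=cap('top')['image'].astype(int);a=cv2.imread('pics/t4.png')[:,:,::-1].astype(int)
b=t[195:275,265:375]
for n,i in (('old',a),('new',b)):
    g=i.max(2)<75; w=np.zeros_like(g);w[15:45,50:72]=1
    # grip: black pixels between bowl and lug
    print(n)
    for y in range(12,42): print(' '.join('%3d'%v for v in i[y,52:80].mean(1)))  if y%3==0 else None
c=cap('scene')['image'][190:310,280:400].astype(int)
m=cv2.imread('pics/m4.png')[:,:400,::-1];m=cv2.resize(m,(120,120),interpolation=cv2.INTER_AREA).astype(int)
for n,i in(('old',m),('new',c)):
    k=(i.max(2)<75);k[:64]=0;k[90:]=0;k[:,:30]=0;k[:,62:]=0;y,x=np.nonzero(k);print(n,len(x),x.mean(),y.mean())
```

```text
old
119 106  95  95 101 111 138 184 207 197 141 107  92  91  91  92  92  91  92  88  93  92  91  91  91  90  93  90
141 146 160 192 176 139 108  96  95 120 174 205 186 131  92  86  92  90  93  90  93  93  90  90  90  88  88  91
145 148 149 152 152 153 171 194 165 121  96  79  63  61  60  59  76  86  90  90  90  91  88  90  91  90  90  85
147 150 154 158 158 156 160 161 162 168 196 176 153 106  63  61  59  59  88  88  90  90  91  90  93  89  90  89
152 155 159 159 159 165 164 166 167 167 169 171 195 170 130  81  63  58  60  77  83  78  85  87  89  85  89  92
186 169 165 167 168 171 174 171 173 171 173 174 176 188 190 149 110  71  61  57  57  77  73  68  66  66  69  83
220 221 216 192 177 176 176 179 179 180 181 182 183 180 180 201 159 114  76  56  59  59  58  76  70  70  67  65
241 221 199 213 213 193 182 182 184 187 189 186 188 190 184 185 194 122  76  91 185 208 149  86  70  68  65  68
228 202 175 160 166 163 178 191 190 190 191 191 191 193 192 194 210 142  80  76 127 202 181 110  69  67  66  69
164 159 162 160 161 158 137 183 194 197 198 195 196 197 198 196 201 148  91  68  99 201 
[... 537 characters left out ...]
79  64  60  57  80  83  78  85  87  90  92  89  91
137 154 166 170 170 172 172 172 173 172 177 176 177 191 191 149 112  78  60  59  59  79  78  68  70  70  72  85
160 156 158 172 176 180 178 183 181 183 183 182 183 179 181 203 161 115  80  60  59  59  57  81  77  68  70  67
161 163 176 215 216 194 184 186 188 186 186 190 191 188 187 188 197 122  76  93 185 211 152  88  70  66  66  67
226 226 223 222 224 221 203 194 192 195 194 194 194 194 194 196 212 144  82  76 126 201 184 111  73  69  67  70
226 225 225 225 224 220 206 200 200 200 199 198 198 200 200 200 200 150  91  69  98 201 205 134  81  67  67  68
old 102 40.833333333333336 78.83333333333333
new 106 40.924528301886795 78.30188679245283
```

Handle is unchanged and still seated. The rod stands on the coaster, the beads meet the conditions and the bystanders haven't moved.

```bash
python3 -c "
from workcell import arm
print(arm.finish_job())"
```

```text
the job is handed in; nothing more can be done
None
```

The job is handed in at about 40 s with the handle seated, all six beads shifted and mixed across the pivot line, and the rod upright on the coaster, all checked by camera; the tightest case, one dark bead, moved about 13 mm against the 10 mm needed.

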